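Everything on its own coaster

ROBOT

A 7-joint arm with a two-finger parallel gripper is mounted at the origin on a cart in front of the work surface, level with it; the furniture and walls round the work are solid. World frame = base frame: x ahead of the robot, y to its left, z up, the work surface at z = 0. Lengths are in m, angles in rad, forces in N, time in s.
With the tool pointing down it reaches from about 0.425 to 0.925 m from the base axis. Payload 6.8 kg.
Tool frame: the origin (TCP) lies at the very end of the fingers, on their centre line; the grasp point (between the pads) lies 19 mm behind it; z points along the fingers, y is the line along which they close (so a half turn about z gives the same grasp; the last joint's range is limited). The gripper opens to 85 mm and grips with 20 to 120 N. Pads are 22 mm wide; open, the fingers measure 114 mm over their backs; the gripper's body (76 mm by 85 mm) begins 54 mm behind the grasp point. The pads swing forward as they close: fully open they stand 13 mm farther back than shut.
Start: joints at [-1.239, 0.477, 0.022, 1.555, -0.011, 1.109, -0.083], TCP at [0.287, 0.611, 0.231] pointing down, gripper open.
Joint ranges: [-2.96, 2.96], [-0.34, 2.1], [-1.41, 1.46], [0.24, 2.44], [-1.37, 4.51], [0.17, 1.92], [-2.96, 2.96]. Speed limits (rad/s): [2.39, 2.39, 3.14, 3.14, 3.14, 3.14, 3.14].

INTERFACE

Orientations are given as a unit quaternion [w, x, y, z].
In Python, from station import * gives the robot as it stands.
- The arm moves only by the tool jog_arm, never from a script. Its argument "moves" is one flat list of numbers, 7 for each row, row after row: the shift along the tool's x, y, z normalised to -1 to 1, where 1 is 20 mm, then the turn, a rotation vector about the tool's x, y, z normalised to -1 to 1, where 1 is 4 degrees, then the opening, from 0 (shut) to 1 (fully open). In form: [x, y, z, rx, ry, rz, claw, x, y, z, rx, ry, rz, claw, ...]. A call has exactly 8 rows; each row shifts and turns the commanded pose from where the row before left it, along the tool's axes as they then stand; what a row does not reach is not made up. A row lasts 1/12 s, in which the tool goes at most 41.7 mm and 7.16 degrees, less where a joint would pass 70% of its speed; a pose out of reach is approached as far as the arm can. A call with a number of a shift or a turn outside -1 to 1 is refused whole. A call with a gripper value outside its range is refused whole. The fingers move at their own pace and stop on an object; "grip_force" is the grip in N (left out, the last holds). Time passes only in rows, so rows that do not move let the fingers close, or fill a call up. It gives the time, the measured TCP pose, the force, the opening and the grip force at its end, in the units of the state.
- get_obs(): the state, without advancing time (a new reading comes with each control period).
- read_camera(name): name is "scene" or "top" or "wrist"; returns a dict with "color" (384x512x3 uint8, blue, green, red), "fx", "fy", "cx", "cy" (pixels), "k1" (the pictures are not rectified: a ray, as slopes to the right and down, at radius r is drawn at 1 + k1 r^2 times it, then the intrinsics apply), "rvec" (rotation vector, rad) and "tvec" (3), from world to camera coordinates, as OpenCV has them. Camera axes: x right, y down, z forward; pixel columns grow to the right and rows downward; lengths in m; the calibration is good to about 2 mm. A picture is of the moment at which its call begins. There is no depth.
- hand_in(): hands the job in; it is judged then, once.
The state is a dict: "t": time; "q": joint angles; "joint_vel": joint speeds; "joint_torque": joint torques, N m; "eef_pos": TCP position; "tool_rot": TCP orientation; "contact_force": force on the tool from outside, world axes, zero at the start; "torque": the same for the moment, N m; "gripper_width": opening from 0.0 (shut) to 1.0 (fully open); "grasp_force": force on a finger pad.
Only numpy, scipy, OpenCV 4.12 (cv2) and the standard library are available. Lean on these libraries where they do the work, as an engineer would, in place of code of your own. Each camera call takes 0.05 s, during which the arm holds its last target. There are 200 camera calls.

TASK

The canister, the pepper mill and the spice jar are standing on each other's cork coasters: put the square canister on the square coaster, the pepper mill on the round one and the spice jar on the six-sided one, each upright in the middle. The salt shaker stands on the canister's lid: take it off before the canister is lifted, and at the end stand it back on the lid, inside the raised edge. The wooden chopping board is free for setting things aside meanwhile; do not shift the tin or the kitchen timer.

Things in the scene. Friction and masses are not known exactly. Their poses are not given: they have to be found in the camera images.
- canister: Loose square canister, white with a brown wooden lid fixed to it, 64 x 64 mm, upright sides, 64 mm high, 0.2 to 0.4 kg. The lid's flat top is 60 mm above the bottom; round it runs a raised edge 4 mm wide and 4 mm high (56 x 56 mm inside). Origin at the centre of the underside, z up, x and y square to the sides. Starts on the round coaster, salt shaker on its lid.
- salt_shaker: Loose round salt shaker, clear body with a grey domed top, 44 mm diameter, 90 mm high, about 0.1 kg. Can be gripped round the body 35 to 70 mm above its bottom (where it is between 34 and 44 mm thick). Origin at the centre of the underside, z up. At the start it stands on the canister's lid.
- pepper_mill: Loose dark-wood pepper mill, 58 mm diameter at the foot, 150 mm high with a small knob on top, about 0.18 kg. Its head is a bulge 50 mm thick, 109 to 139 mm above the bottom (does not turn): grip it there, about 122 mm up. Origin at the centre of the underside, z up. Starts on the hexagonal coaster.
- spice_jar: Loose round glass spice jar with a red screw cap (fixed), 106 mm high, body 42 mm and cap 45 mm in diameter (cap from 85 mm up), about 0.11 kg. Grip it by the cap, about 90 mm above the bottom. Origin at the centre of the underside, z up. At the start it stands on the square coaster.
- square_coaster: Square cork coaster, 110 x 110 mm, 8 mm thick, fixed to the worktop. Origin at the centre of its underside (worktop height), z up, x and y square to its edges. The canister belongs on it.
- round_coaster: Round cork coaster, 116 mm diameter, 8 mm thick, fixed to the worktop. Origin at the centre of its underside. The pepper mill belongs on it.
- hex_coaster: Six-sided cork coaster, 124 mm over the corners, 8 mm thick, fixed to the worktop. Origin at the centre of its underside. The spice jar belongs on it.
- chopping_board: Empty wooden chopping board, 170 (its x) x 260 (its y) x 22 mm thick, lying fixed on the cold black hob to the right, its long side pointing roughly away from the robot. Origin at the centre of its underside, z up. Two things fit on it, at 55 mm either way from its middle along its y.
- tin: Bystander: low food tin, 75 mm diameter, 58 mm high, loose, standing behind the coasters. Origin at the centre of its underside. Must not be shifted.
- timer: Bystander: round kitchen timer with a black dial and a white base, 62 mm diameter, 44 mm high, loose, standing behind the coasters. Origin at the centre of its underside. Must not be shifted.
Mind the look-alikes: they are no part of the job. What is shaped like the spice_jar but orange is not meant.

How it is judged:
At the end, for the whole second after the job is handed in: Canister on the square, pepper mill on the round, spice jar on the hexagonal coaster, each upright within 15 mm of its middle; salt shaker upright on the canister's lid inside the raised edge (within 9 mm of the middle); all released and at rest (horizontal distance between canister and square_coaster below 0.015 m and z of canister in the frame of square_coaster below 0.011 m and angle between each of canister, pepper_mill, spice_jar, salt_shaker's own z axis and vertical below 0.1 rad and horizontal distance between pepper_mill and round_coaster below 0.015 m and z of pepper_mill in the frame of round_coaster below 0.011 m and horizontal distance between spice_jar and hex_coaster below 0.015 m and z of spice_jar in the frame of hex_coaster below 0.011 m and horizontal distance between salt_shaker and canister below 0.009 m and z of salt_shaker in the frame of canister between 0.056 and 0.064 m and linear speed of each of canister, pepper_mill, spice_jar, salt_shaker below 0.02 m/s); the robot touches nothing.
It fails at once if the canister is lifted with the salt shaker still on its lid (height (world z) of canister above 0.025 m and horizontal distance between salt_shaker and canister below 0.025 m and z of salt_shaker in the frame of canister below 0.08 m and contact force between salt_shaker and canister above 0.2 N).
It fails at once if the tin is shifted by more than 20 mm (distance of tin from where it was at the start of the episode above 0.02 m).
It fails at once if the kitchen timer is shifted by more than 20 mm (distance of timer from where it was at the start of the episode above 0.02 m).
It also fails if it takes over 144 s, if anything falls off the work surface, if the arm or the gripper's body presses on something with over 40 N, if the wrist force passes 120 N, or if a joint passes its speed limit or range.

## Working session

There is one attempt and no reset: what is moved stays moved. The work goes in short steps, Python scripts to look and compute and a tool call to move; the robot and the scene stay as the last step left them, time stands still between calls to the robot, and variables do not carry over. Pictures are saved under pics/ and viewed, at most 18 in all, crops included, and the job is handed in when it is done.

Besides the shell and the picture viewer there is one more tool, called after "Emit:" by a JSON object that holds its "name" and its "arguments", one argument or row to a line. jog_arm: Moves the arm, as the interface text tells. Scaled input: -1 to 1 covers 20 mm each way for a shift and 4 degrees each way for a turn. Its arguments: {"type":"object","properties":{"moves":{"type":"array"},"grip_force":{"type":"number"}},"required":["moves"]}

```bash
mkdir -p pics; ls; python3 - <<'E'
from station import *
import cv2, numpy as np
for n in ["scene","top"]:
    r=read_camera(n); cv2.imwrite(f"pics/{n}0.png",r["color"])
    print(n,{k:np.round(v,4).tolist() if not isinstance(v,(int,str)) else v for k,v in r.items() if k!="color"})
o=get_obs(); print(o)
E
```

```text
pics
scene {'fx': 402.3136, 'fy': 402.3136, 'cx': 256.066, 'cy': 192.1546, 'k1': -0.0568, 'rvec': [1.8747, -0.8451, 0.5582], 'tvec': [-0.3753, 0.2202, 0.8375]}
top {'fx': 463.2243, 'fy': 463.2243, 'cx': 260.7582, 'cy': 188.6341, 'k1': 0.0262, 'rvec': [2.2134, -2.1806, 0.0766], 'tvec': [-0.0779, 0.5103, 1.187]}
{'t': 0.1, 'q': array([-1.23909505,  0.47773996,  0.02238132,  1.55632222, -0.01149347,
        1.10929561, -0.08306049]), 'joint_vel': array([-5.60006387e-05, -1.49423547e-03,  9.02501714e-04, -1.87505243e-03,
        1.10487955e-04,  7.14165908e-04, -1.66917377e-03]), 'joint_torque': array([ 4.85591634e-03, -5.97762287e+01,  1.61379173e+00, -2.81955832e+01,
        1.28332298e-02,  5.05184420e-03, -3.50883158e-05]), 'eef_pos': array([0.28719966, 0.61028108, 0.2304214 ]), 'tool_rot': array([-1.08133056e-04,  2.18118720e-01,  9.75921900e-01, -8.11054060e-04]), 'contact_force': array([ 0.54703811,  0.63786197, -0.66376112]), 'torque': array([-0.04238533,  0.00255517,  0.01442226]), 'grasp_force': 0.0, 'gripper_width': 0.9994816897172231}
```

View pics/scene0.png

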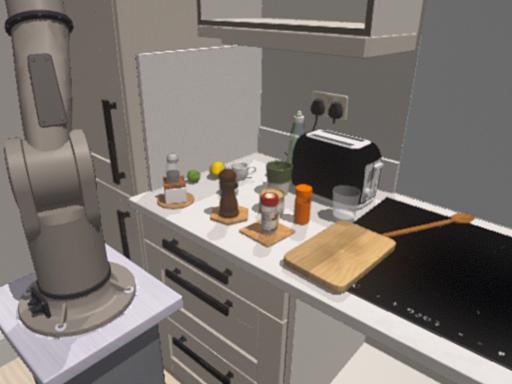

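View pics/top0.png

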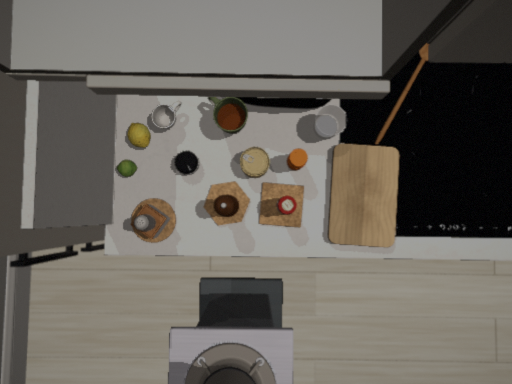

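Candidates: the spice jar is either the red cap at top (287,205) or the orange look-alike at (298,158), and the red one standing on the square coaster is the right one. The pepper mill is at (227,205). The shaker and canister are at (147,222), the tin at (254,162), the timer at (187,162) and the board at (364,195). Next is a close crop and measurements.

```bash
cat > h.py <<'E'
from station import *
import cv2, numpy as np
from scipy.spatial.transform import Rotation as R
def undist(c,px):
    d=(np.atleast_2d(px).astype(float)-[c["cx"],c["cy"]])/[c["fx"],c["fy"]]; u=d.copy()
    for _ in range(20): u=d/(1+c["k1"]*(u**2).sum(1,keepdims=True))
    return u
def cast(c,px,z):
    M=cv2.Rodrigues(np.array(c["rvec"],float))[0]; C=-M.T@np.array(c["tvec"],float).ravel()
    u=undist(c,px); D=np.c_[u,np.ones(len(u))]@M
    return C+D*((z-C[2])/D[:,2])[:,None]
def proj(c,P):
    return cv2.projectPoints(np.atleast_2d(P).astype(float),np.array(c["rvec"],float),np.array(c["tvec"],float),np.array([[c["fx"],0,c["cx"]],[0,c["fy"],c["cy"]],[0,0,1.]]),np.array([c["k1"],0,0,0.]))[0][:,0]
def state():
    o=get_obs(); T=R.from_quat(np.r_[o["tool_rot"][1:],o["tool_rot"][0]])
    print("t %.2f"%o["t"],"pos",np.round(o["eef_pos"],4),"toolx",np.round(T.as_matrix()[:,0],3),"tooly",np.round(T.as_matrix()[:,1],3),"z",np.round(T.as_matrix()[:,2],3),"w %.3f g %.1f"%(o["gripper_width"],o["grasp_force"]),"F",np.round(o["contact_force"],1),"q",np.round(o["q"],2))
    return o,T
E
python3 - <<'E'
from h import *
c=read_camera("top"); I=c["color"]
hsv=cv2.cvtColor(I,cv2.COLOR_BGR2HSV)
for n,(x,y) in dict(cork_r=(170,222),cork_h=(212,200),cork_s=(268,215),board=(364,195),red=(284,210),orange=(298,158),white=(220,240)).items(): print(n,hsv[y,x])
m=cv2.inRange(hsv,(5,80,60),(20,230,255)); m[:,330:]=0
k,l,s,ce=cv2.connectedComponentsWithStats(m)
for i in range(1,k):
    if s[i,4]>150:
        hull=cv2.convexHull(np.argwhere(l==i)[:,::-1].astype(np.int32))
        P=cast(c,hull[:,0],0.008)[:,:2].astype(np.float32)
        M=cv2.moments(P); print(s[i],"hullc",np.round([M["m10"]/M["m00"],M["m01"]/M["m00"]],4),"circ",cv2.minEnclosingCircle(P),"rect",cv2.minAreaRect(P))
cv2.imwrite("pics/crop1.png",cv2.resize(I[130:260,110:310],None,fx=4,fy=4,interpolation=cv2.INTER_CUBIC))
state()
E
```

```text
cork_r [ 16 122 125]
cork_h [ 16 129 103]
cork_s [ 15 134  76]
board [ 17 100 133]
red [  4 152 126]
orange [ 14 193 160]
white [ 38   6 162]
[217 104  24  26 462] hullc [0.6988 0.0173] circ ((0.699937641620636, 0.0133085697889328), 0.0350487157702446) rect ((0.6970335841178894, 0.01803051494061947), (0.06887850165367126, 0.05771005526185036), 27.30849266052246)
[240 148  29  29 360] hullc [ 0.5815 -0.052 ] circ ((0.5814763307571411, -0.052454229444265366), 0.03901054337620735) rect ((0.5814962983131409, -0.05167927220463753), (0.07372423261404037, 0.07337329536676407), 0.9377066493034363)
[287 148  21  22 336] hullc [ 0.5919 -0.1639] circ ((0.5908672213554382, -0.1641518771648407), 0.030538266524672508) rect ((0.5911641716957092, -0.1643182337284088), (0.0482393354177475, 0.05975190922617912), 45.92817687988281)
[ 204  182   46   43 1007] hullc [0.4733 0.0188] circ ((0.4739975035190582, 0.01847640611231327), 0.05959545075893402) rect ((0.47342121601104736, 0.018272489309310913), (0.10518230497837067, 0.11877688020467758), 9.547199249267578)
[ 259  183   45   44 1451] hullc [ 0.4714 -0.1239] circ ((0.47132158279418945, -0.12391848862171173), 0.07351350039243698) rect ((0.47136980295181274, -0.1240081638097763), (0.10831014066934586, 0.10793472081422806), 85.93988037109375)
[ 131  199   45   43 1091] hullc [0.4262 0.2073] circ ((0.4261738657951355, 0.20749400556087494), 0.05709422007203102) rect ((0.42631593346595764, 0.20749610662460327), (0.10855379700660706, 0.11350777000188828), 0.8453662991523743)
t 0.15 pos [0.2872 0.6103 0.2306] toolx [-0.905  0.426 -0.   ] tooly [ 0.426  0.905 -0.001] z [-0.    -0.001 -1.   ] w 0.999 g 0.0 F [-0.1  0.4 -0. ] q [-1.24  0.48  0.02  1.56 -0.01  1.11 -0.08]
```

View pics/crop1.png

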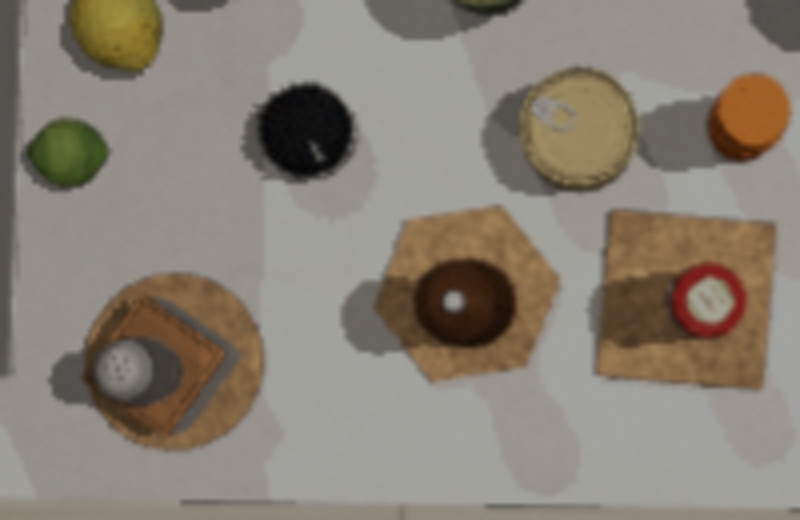

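The crop (4x, offset 110,130) confirms the choices. The red-capped jar is at (708,300) on the square coaster, the mill is at (465,302) with its knob at (453,300), and the shaker dome is at (125,369). The canister lid corners are at (148,297), (238,352) and (172,432).

```bash
python3 - <<'E'
from h import *
c=read_camera("top"); I=c["color"]; s=read_camera("scene")
hsv=cv2.cvtColor(I,cv2.COLOR_BGR2HSV)
f=lambda x,y:(x/4+110-.4,y/4+130-.4)
def rep(n,p,z): print(n,np.round(cast(c,p,z),4).tolist())
rep("mill knob",f(453,300),.157); rep("mill head",f(465,302),.130)
rep("jar cap label",f(709,299),.114)
rep("shaker dome",f(122,368),.150)
lid=cast(c,[f(148,297),f(238,352),f(172,432)],.072); print(lid.round(4))
d=lid[1]-lid[0]; e=lid[2]-lid[1]; print("yaws",np.degrees(np.arctan2(d[1],d[0])),np.degrees(np.arctan2(e[1],e[0])),np.linalg.norm(d),np.linalg.norm(e), "centre",(lid[0]+lid[2])/2)
rm=(((hsv[...,0]<8)|(hsv[...,0]>172))&(hsv[...,1]>130)).astype(np.uint8); rm[:,:270]=0;rm[:190]=0;rm[:,310:]=0;rm[225:]=0
P=np.argwhere(rm)[:,::-1]; (x,y),r=cv2.minEnclosingCircle(P.astype(np.float32)); print("red",x,y,r); rep("jar",(x,y),.112)
b=cv2.inRange(hsv,(10,60,60),(25,200,255)); b[:,:328]=0;b[:,402:]=0;b[:140]=0
b=cv2.morphologyEx(b,cv2.MORPH_OPEN,np.ones((9,9)))
Q=cast(c,np.argwhere(b)[:,::-1],.022)[:,:2].astype(np.float32); print("board",cv2.minAreaRect(Q))
for n,z,h in [("tin",(.5815,-.052),.058),("timer",cast(c,f(306,130),.044)[0,:2],.044)]: print(n,z)
# predicted shaker etc. in scene view
print(proj(s,[[.426,.207,.15],[.473,.019,.158],[.4714,-.124,.112]]).round(1))
S=s["color"]; cv2.imwrite("pics/crop2.png",cv2.resize(S[140:260,140:330],None,fx=4,fy=4,interpolation=cv2.INTER_CUBIC))
E
```

```text
mill knob [[0.4653, 0.0172, 0.157]]
mill head [[0.4648, 0.0121, 0.13]]
jar cap label [[0.4691, -0.1319, 0.114]]
shaker dome [[0.4239, 0.2056, 0.15]]
[[0.4663 0.2103 0.072 ]
 [0.4334 0.1543 0.072 ]
 [0.384  0.1932 0.072 ]]
yaws -120.49847709851885 141.78504106311345 0.06492388526556107 0.06285096887967469 centre [0.42515504 0.20176057 0.072     ]
red 286.63275146484375 204.6858367919922 9.517857551574707
jar [[0.4683, -0.1315, 0.112]]
board ((0.49964985251426697, -0.3358710706233978), (0.17273928225040436, 0.26171621680259705), 86.9743881225586)
tin (0.5815, -0.052)
timer [0.57420473 0.12028339]
[[171.5 155.5]
 [227.9 164.6]
 [267.2 195.1]]
```

View pics/crop2.png

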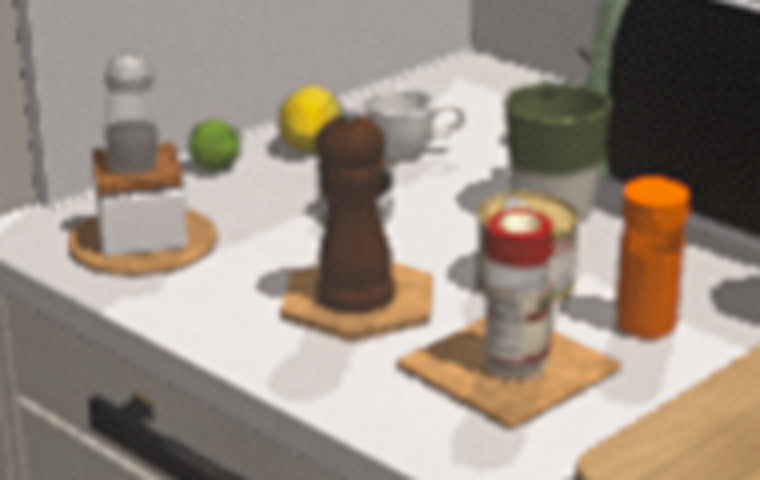

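The crop shows the shaker on the canister at (130,120), the mill with a side crank at (352,215), the red-cap jar at (518,290) and the orange look-alike at (653,255). The first move pulls the tool back from the tall cabinet on the left. I then take one wrist view and check the corridor past the cabinet.

Emit:
{"name": "jog_arm", "arguments": {
  "moves": [0.2,-0.85,0,0,0,0,1,0.2,-0.85,0,0,0,0,1,0.2,-0.85,0,0,0,0,1,0.2,-0.85,0,0,0,0,1,0.2,-0.85,0,0,0,0,1,0.2,-0.85,0,0,0,0,1,0.2,-0.85,0,0,0,0,1,0.2,-0.85,0,0,0,0,1]
}}

```text
t: 0.92
eef_pos: [0.2, 0.5006, 0.2313]
tool_rot: [0.0, 0.218, 0.976, 0.0]
contact_force: [-0.9, 0.1, -0.5]
gripper_width: 1.002
grasp_force: 0.0
```

```bash
python3 - <<'E'
from h import *
state()
c=read_camera("top"); s=read_camera("scene"); w=read_camera("wrist")
P=[[.34,.313,0],[.34,.313,.2],[.34,.313,.4],[.34,.313,.6],[.2,.5,.23],[.7,.313,0]]
print("scene",proj(s,P).round(0).tolist()); print("top",proj(c,P).round(0).tolist())
a=np.hstack([cv2.resize(s["color"][0:300,0:200],None,fx=2,fy=2),np.pad(cv2.resize(w["color"],(400,300)),((0,300),(0,0),(0,0)))])
cv2.imwrite("pics/view3.png",a)
E
```

```text
t 0.92 pos [0.2    0.5006 0.2313] toolx [-0.905  0.426 -0.   ] tooly [0.426 0.905 0.   ] z [ 0.  0. -1.] w 1.002 g 0.0 F [-0.9  0.1 -0.5] q [-1.3   0.25 -0.01  1.88  0.    1.01 -0.18]
scene [[132.0, 200.0], [124.0, 138.0], [116.0, 68.0], [107.0, -12.0], [47.0, 126.0], [215.0, 168.0]]
top [[112.0, 253.0], [83.0, 260.0], [40.0, 271.0], [-33.0, 290.0], [-17.0, 329.0], [116.0, 115.0]]
```

View pics/view3.png

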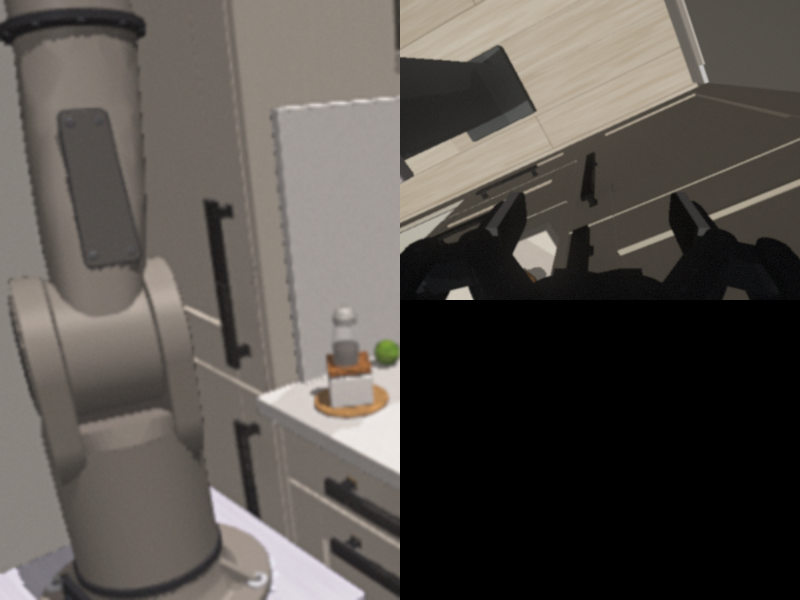

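View 3 shows the tall cabinet's front-right edge on a line from (262,395) to (232,0), which matches my corner estimate of x 0.34, y 0.31. Its handle is at (225,280). So I swing round that corner at a small radius (about 0.35 m) and turn the tool 9° towards the canister yaw.

Emit:
{"name": "jog_arm", "arguments": {
  "moves": [-0.25,-1,0,0,0,0.29,1,-0.25,-1,0,0,0,0.29,1,-0.25,-1,0,0,0,0.29,1,-0.25,-1,0,0,0,0.29,1,-0.25,-1,0,0,0,0.29,1,-0.25,-1,0,0,0,0.29,1,-0.25,-1,0,0,0,0.29,1,-0.25,-1,0,0,0,0.29,1]
}}

```text
t: 1.73
eef_pos: [0.1577, 0.3423, 0.2315]
tool_rot: [0.0, 0.297, 0.955, 0.0]
contact_force: [-0.5, -0.8, -0.3]
gripper_width: 1.001
grasp_force: 0.0
```

Emit:
{"name": "jog_arm", "arguments": {
  "moves": [-0.98,-0.27,0,0,0,0,1,-0.98,-0.27,0,0,0,0,1,-0.98,-0.27,0,0,0,0,1,-0.98,-0.27,0,0,0,0,1,-0.98,-0.27,0,0,0,0,1,-0.98,-0.27,0,0,0,0,1,-0.98,-0.27,0,0,0,0,1,-0.98,-0.27,0,0,0,0,1]
}}

```text
t: 2.4
eef_pos: [0.2636, 0.2178, 0.2318]
tool_rot: [0.0, 0.297, 0.955, 0.001]
contact_force: [-0.6, -0.3, -0.7]
gripper_width: 1.0
grasp_force: 0.0
```

```bash
cat >> h.py <<'E'
def go(P,z,k=1):
    "tool-axis units (1=20 mm) from the present pose to P,z"
    o,T=state(); d=T.as_matrix().T@(np.array([P[0],P[1],z])-o["eef_pos"])/.02
    n=int(np.ceil(abs(d).max())); print("->",P,z,"units",d.round(2),"rows>=",n,"per row in 8:",(d/8).round(3))
E
python3 -c "
from h import *
go((.424,.206),.231)"
```

```text
t 2.40 pos [0.2636 0.2178 0.2318] toolx [-0.824  0.567 -0.   ] tooly [0.567 0.824 0.001] z [ 0.001  0.001 -1.   ] w 1.000 g 0.0 F [-0.6 -0.3 -0.7] q [-1.11 -0.12  0.22  2.28  0.03  0.97  0.06]
-> (0.424, 0.206) 0.231 units [-6.94  4.06  0.05] rows>= 7 per row in 8: [-0.868  0.507  0.006]
```

Emit:
{"name": "jog_arm", "arguments": {
  "moves": [-0.87,0.51,0,0,0,0,1,-0.87,0.51,0,0,0,0,1,-0.87,0.51,0,0,0,0,1,-0.87,0.51,0,0,0,0,1,-0.87,0.51,0,0,0,0,1,-0.87,0.51,0,0,0,0,1,-0.87,0.51,0,0,0,0,1,-0.85,0.5,0,0,0,0,1]
}}

```text
t: 3.07
eef_pos: [0.4248, 0.2066, 0.2315]
tool_rot: [0.001, 0.297, 0.955, 0.0]
contact_force: [-0.5, -0.6, 1.5]
gripper_width: 0.999
grasp_force: 0.0
```

```bash
python3 - <<'E'
from h import *
go((.424,.2056),.100)
w=read_camera("wrist"); print(proj(w,[[.424,.2056,.158],[.424,.2056,.120],[.425,.203,.072],[.426,.207,.008]]).round(0).tolist())
s=read_camera("scene")["color"][60:240,110:250]
cv2.imwrite("pics/v4.png",np.hstack([cv2.resize(w["color"],(512,384)),cv2.resize(s,(288,384))]))
E
```

```text
t 3.07 pos [0.4248 0.2066 0.2315] toolx [-0.824  0.566 -0.001] tooly [0.566 0.824 0.001] z [ 0.001 -0.    -1.   ] w 0.999 g 0.0 F [-0.5 -0.6  1.5] q [-0.95  0.14  0.41  2.05 -0.07  0.97  0.46]
-> (0.424, 0.2056) 0.1 units [ 0.01 -0.07  6.58] rows>= 7 per row in 8: [ 0.002 -0.009  0.822]
[[252.0, 202.0], [252.0, 187.0], [250.0, 175.0], [254.0, 160.0]]
```

View pics/v4.png

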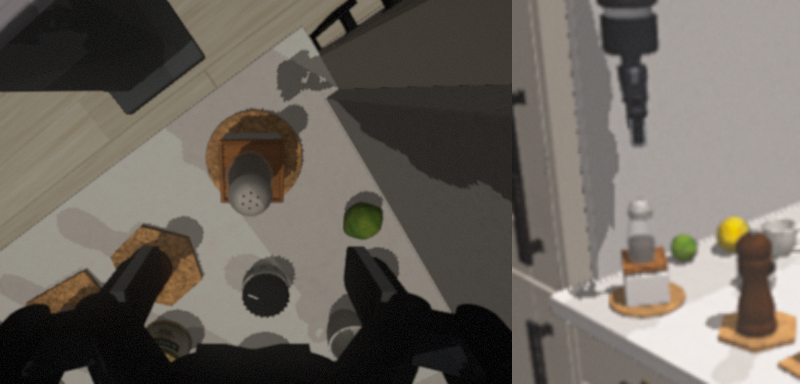

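The shaker dome is at (249,197), predicted at (252,202), and the canister sits square to the tool. I descend and grip the shaker.

Emit:
{"name": "jog_arm", "arguments": {
  "moves": [0,0,0.82,0,0,0,1,0,0,0.82,0,0,0,1,0,0,0.82,0,0,0,1,0,0,0.82,0,0,0,1,0,0,0.82,0,0,0,1,0,0,0.82,0,0,0,1,0,0,0.82,0,0,0,1,0,0,0.82,0,0,0,1]
}}

```text
t: 3.83
eef_pos: [0.4229, 0.2069, 0.0995]
tool_rot: [0.0, 0.296, 0.955, 0.0]
contact_force: [-0.1, 0.5, 1.0]
gripper_width: 1.001
grasp_force: 0.0
```

Emit:
{"name": "jog_arm", "arguments": {
  "moves": [0,0,0,0,0,0,0.7,0,0,0,0,0,0,0.5,0,0,0,0,0,0,0.3,0,0,0,0,0,0,0.2,0,0,0,0,0,0,0.1,0,0,0,0,0,0,0,0,0,0,0,0,0,0,0,0,0,0,0,0,0],
  "grip_force": 30
}}

```text
t: 4.5
eef_pos: [0.4232, 0.2068, 0.1013]
tool_rot: [0.0, 0.296, 0.955, 0.001]
contact_force: [-2.3, -0.9, 7.0]
gripper_width: 0.452
grasp_force: 30.0
```

Emit:
{"name": "jog_arm", "arguments": {
  "moves": [0,0,-0.25,0,0,0,0,0,0,-0.25,0,0,0,0,0,0,-0.5,0,0,0,0,0,0,-0.75,0,0,0,0,0,0,-1,0,0,0,0,0,0,-1,0,0,0,0,0,0,-1,0,0,0,0,0,0,-1,0,0,0,0]
}}

```text
t: 5.17
eef_pos: [0.4226, 0.2064, 0.217]
tool_rot: [0.0, 0.297, 0.955, 0.0]
contact_force: [0.9, 0.7, -1.5]
gripper_width: 0.453
grasp_force: 29.9
```

```bash
python3 - <<'E'
from h import *
go((.555,-.339),.215)
w=read_camera("wrist"); s=read_camera("scene")["color"][60:240,110:250]
cv2.imwrite("pics/v5.png",np.hstack([cv2.resize(w["color"],(512,384)),cv2.resize(s,(288,384))]))
E
```

```text
t 5.17 pos [0.4226 0.2064 0.217 ] toolx [-0.824  0.566 -0.   ] tooly [0.566 0.824 0.001] z [ 0.001  0.    -1.   ] w 0.453 g 29.9 F [ 0.9  0.7 -1.5] q [-0.96  0.15  0.41  2.07 -0.08  0.93  0.47]
-> (0.555, -0.339) 0.215 units [-20.9  -18.72   0.09] rows>= 21 per row in 8: [-2.613 -2.34   0.011]
```

View pics/v5.png

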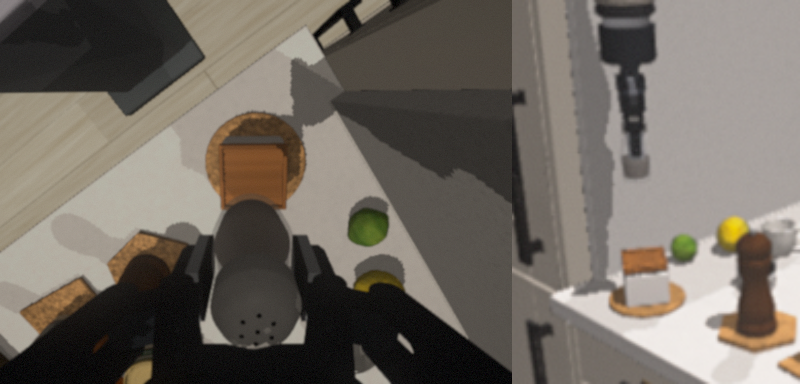

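The shaker is held, visible in the jaws at (255,280), and the canister stayed put. I carry it to the far board spot.

Emit:
{"name": "jog_arm", "arguments": {
  "moves": [-0.87,-0.78,-0.15,0,0,0,0,-0.87,-0.78,-0.15,0,0,0,0,-0.87,-0.78,-0.15,0,0,0,0,-0.87,-0.78,-0.15,0,0,0,0,-0.87,-0.78,-0.15,0,0,0,0,-0.87,-0.78,-0.15,0,0,0,0,-0.87,-0.78,-0.15,0,0,0,0,-0.87,-0.78,-0.15,0,0,0,0]
}}

```text
t: 5.93
eef_pos: [0.4663, 0.0236, 0.2391]
tool_rot: [-0.0, 0.296, 0.955, -0.0]
contact_force: [-0.2, -0.3, -0.9]
gripper_width: 0.451
grasp_force: 29.9
```

Emit:
{"name": "jog_arm", "arguments": {
  "moves": [-0.87,-0.78,0,0,0,0,0,-0.87,-0.78,0,0,0,0,0,-0.87,-0.78,0,0,0,0,0,-0.87,-0.78,0,0,0,0,0,-0.87,-0.78,0,0,0,0,0,-0.87,-0.78,0,0,0,0,0,-0.87,-0.78,0,0,0,0,0,-0.87,-0.78,0,0,0,0,0]
}}

```text
t: 6.6
eef_pos: [0.5104, -0.1578, 0.2388]
tool_rot: [-0.0, 0.296, 0.955, 0.0]
contact_force: [0.7, 1.1, -1.4]
gripper_width: 0.449
grasp_force: 29.9
```

Emit:
{"name": "jog_arm", "arguments": {
  "moves": [-0.87,-0.78,0.15,0,0,0,0,-0.87,-0.78,0.15,0,0,0,0,-0.87,-0.78,0.15,0,0,0,0,-0.87,-0.78,0.15,0,0,0,0,-0.87,-0.78,0.15,0,0,0,0,-0.87,-0.78,0.15,0,0,0,0,-0.87,-0.78,0.15,0,0,0,0,-0.87,-0.78,0.15,0,0,0,0]
}}

```text
t: 7.27
eef_pos: [0.5547, -0.3392, 0.2144]
tool_rot: [-0.001, 0.296, 0.955, 0.0]
contact_force: [-0.5, 0.2, -1.6]
gripper_width: 0.45
grasp_force: 29.9
```

```bash
python3 -c "
from h import *
go((.555,-.339),.057)"
```

```text
t 7.27 pos [ 0.5547 -0.3392  0.2144] toolx [-0.824  0.566  0.001] tooly [ 0.566  0.824 -0.   ] z [-0.001  0.001 -1.   ] w 0.450 g 29.9 F [-0.5  0.2 -1.6] q [-0.    0.52  0.65  1.67 -0.35  1.07  1.72]
-> (0.555, -0.339) 0.057 units [-0.01  0.02  7.87] rows>= 8 per row in 8: [-0.002  0.002  0.984]
```

Emit:
{"name": "jog_arm", "arguments": {
  "moves": [0,0,1,0,0,0,0,0,0,1,0,0,0,0,0,0,1,0,0,0,0,0,0,1,0,0,0,0,0,0,1,0,0,0,0,0,0,1,0,0,0,0,0,0,1,0,0,0,0,0,0,0.6,0,0,0,0]
}}

```text
t: 7.93
eef_pos: [0.5536, -0.3374, 0.0606]
tool_rot: [-0.002, 0.296, 0.955, 0.0]
contact_force: [-11.0, 1.9, 51.0]
gripper_width: 0.453
grasp_force: 41.9
```

Emit:
{"name": "jog_arm", "arguments": {
  "moves": [0,0,0.2,0,0,0,0,0,0,0.1,0,0,0,0,0,0,0,0,0,0,0,0,0,0,0,0,0,0.5,0,0,0,0,0,0,0.7,0,0,0,0,0,0,1,0,0,0,0,0,0,1,0,0,0,0,0,0,1]
}}

```text
t: 8.6
eef_pos: [0.5548, -0.3383, 0.0568]
tool_rot: [-0.0, 0.296, 0.955, 0.0]
contact_force: [-0.0, 0.5, -0.2]
gripper_width: 0.996
grasp_force: 0.0
```

Emit:
{"name": "jog_arm", "arguments": {
  "moves": [0,0,0,0,0,0,1,0,0,-1,0,0,0,1,0,0,-1,0,0,0,1,0,0,-1,0,0,0,1,0,0,-1,0,0,0,1,0,0,-1,0,0,0,1,0,0,-1,0,0,0,1,0,0,-1,0,0,0,1]
}}

```text
t: 9.27
eef_pos: [0.5546, -0.3384, 0.1979]
tool_rot: [-0.0, 0.296, 0.955, -0.0]
contact_force: [-0.6, -0.1, 0.0]
gripper_width: 1.0
grasp_force: 0.0
```

```bash
python3 -c "
from h import *
go((.4685,-.1315),.20)
go((.4685,-.1315),.079)
w=read_camera('wrist');c=read_camera('top');cv2.imwrite('pics/v6.png',np.hstack([w['color'][:,:400],c['color'][:,200:400]]))"
```

```text
t 9.27 pos [ 0.5546 -0.3384  0.1979] toolx [-0.824  0.566  0.   ] tooly [ 0.566  0.824 -0.   ] z [-0.  0. -1.] w 1.000 g 0.0 F [-0.6 -0.1  0. ] q [ 0.    0.54  0.65  1.69 -0.36  1.04  1.73]
-> (0.4685, -0.1315) 0.2 units [ 9.41  6.09 -0.1 ] rows>= 10 per row in 8: [ 1.176  0.761 -0.013]
t 9.27 pos [ 0.5546 -0.3384  0.1979] toolx [-0.824  0.566  0.   ] tooly [ 0.566  0.824 -0.   ] z [-0.  0. -1.] w 1.000 g 0.0 F [-0.6 -0.1  0. ] q [ 0.    0.54  0.65  1.69 -0.36  1.04  1.73]
-> (0.4685, -0.1315) 0.079 units [9.41 6.09 5.95] rows>= 10 per row in 8: [1.176 0.761 0.743]
```

View pics/v6.png

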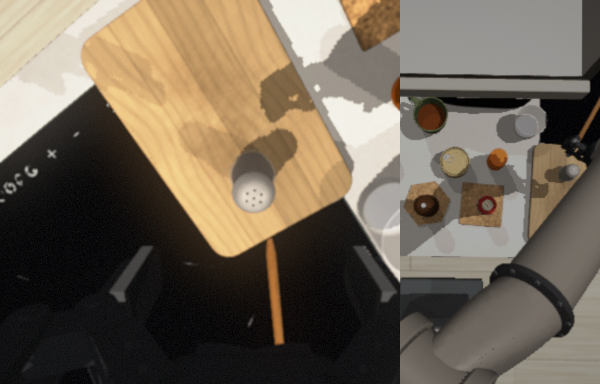

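The shaker stands upright on the board at (253,190), and the top view agrees. I touched down harder than intended (51 N), so later placings get a slow last centimetre. Next is the jar.

Emit:
{"name": "jog_arm", "arguments": {
  "moves": [0.78,0.51,0,0,0,0,1,0.78,0.51,0,0,0,0,1,0.78,0.51,0,0,0,0,1,0.78,0.51,0,0,0,0,1,0.78,0.51,0,0,0,0,1,0.78,0.51,0,0,0,0,1,0.78,0.51,0,0,0,0,1,0.78,0.51,0,0,0,0,1]
}}

```text
t: 10.03
eef_pos: [0.4973, -0.1996, 0.1963]
tool_rot: [-0.001, 0.296, 0.955, -0.0]
contact_force: [0.2, 0.5, -0.3]
gripper_width: 1.002
grasp_force: 0.0
```

Emit:
{"name": "jog_arm", "arguments": {
  "moves": [0.78,0.51,0,0,0,0,1,0.78,0.51,0,0,0,0,1,0.78,0.51,0,0,0,0,1,0.8,0.5,0,0,0,0,1,0,0,0,0,0,0,1,0,0,1,0,0,0,1,0,0,1,0,0,0,1,0,0,0.5,0,0,0,1]
}}

```text
t: 10.7
eef_pos: [0.4684, -0.1315, 0.1451]
tool_rot: [-0.001, 0.296, 0.955, -0.0]
contact_force: [0.2, -0.5, -0.6]
gripper_width: 1.002
grasp_force: 0.0
```

```bash
python3 - <<'E'
from h import *
go((.4685,-.1315),.077)
w=read_camera("wrist"); print(proj(w,[[.4685,-.1315,.114]]).round(0).tolist())
hsv=cv2.cvtColor(w["color"],cv2.COLOR_BGR2HSV)
rm=(((hsv[...,0]<8)|(hsv[...,0]>172))&(hsv[...,1]>130)&(hsv[...,2]>50)).astype(np.uint8)
k,l,st,ce=cv2.connectedComponentsWithStats(rm); i=1+st[1:,4].argmax(); print(st[i],ce[i])
(x,y),r=cv2.minEnclosingCircle(np.argwhere(l==i)[:,::-1].astype(np.float32)); print(x,y,r,cast(w,(x,y),.112))
E
```

```text
t 10.70 pos [ 0.4684 -0.1315  0.1451] toolx [-0.824  0.566  0.002] tooly [ 0.566  0.824 -0.001] z [-0.002 -0.    -1.   ] w 1.002 g 0.0 F [ 0.2 -0.5 -0.6] q [-0.39  0.33  0.65  2.11 -0.27  0.79  1.4 ]
-> (0.4685, -0.1315) 0.077 units [-0.01  0.01  3.41] rows>= 4 per row in 8: [-0.001  0.001  0.426]
[[254.0, 227.0]]
[ 216  191   71   68 2310] [251.95627706 222.83809524]
251.7278289794922 220.85743713378906 37.58171463012695 [[ 0.46529637 -0.13086651  0.112     ]]
```

Emit:
{"name": "jog_arm", "arguments": {
  "moves": [0,0,0.8,0,0,0,1,0,0,0.8,0,0,0,1,0.1,0,0.8,0,0,0,1,0,0,0.6,0,0,0,1,0,0,0.4,0,0,0,1,0,0,0,0,0,0,0.8,0,0,0,0,0,0,0.6,0,0,0,0,0,0,0.4]
}}

```text
t: 11.42
eef_pos: [0.4684, -0.1308, 0.0798]
tool_rot: [0.001, 0.297, 0.955, 0.0]
contact_force: [0.1, -0.2, 0.9]
gripper_width: 0.603
grasp_force: 0.0
```

Emit:
{"name": "jog_arm", "arguments": {
  "moves": [0,0,0,0,0,0,0.2,0,0,0,0,0,0,0,0,0,0,0,0,0,0,0,0,0,0,0,0,0,0,0,-0.2,0,0,0,0,0,0,-0.3,0,0,0,0,0,0,-0.5,0,0,0,0,0,0,-0.5,0,0,0,0]
}}

```text
t: 12.08
eef_pos: [0.4675, -0.1303, 0.1099]
tool_rot: [-0.0, 0.296, 0.955, -0.0]
contact_force: [0.2, -0.3, -2.1]
gripper_width: 0.512
grasp_force: 30.7
```

```bash
python3 -c "
from h import *
go((.445,-.333),.22)"
```

```text
t 12.08 pos [ 0.4675 -0.1303  0.1099] toolx [-0.824  0.566  0.001] tooly [ 0.566  0.824 -0.   ] z [-0.001  0.    -1.   ] w 0.512 g 30.7 F [ 0.2 -0.3 -2.1] q [-0.35  0.39  0.61  2.14 -0.34  0.71  1.45]
-> (0.445, -0.333) 0.22 units [-4.81 -8.99 -5.5 ] rows>= 9 per row in 8: [-0.601 -1.124 -0.688]
```

Emit:
{"name": "jog_arm", "arguments": {
  "moves": [-0.48,-0.9,-0.2,0,0,0,0,-0.48,-0.9,-0.2,0,0,0,0,-0.48,-0.9,-0.2,0,0,0,0,-0.48,-0.9,-0.2,0,0,0,0,-0.48,-0.9,-0.2,0,0,0,0,-0.48,-0.9,-0.2,0,0,0,0,-0.48,-0.9,0,0,0,0,0,-0.48,-0.9,0,0,0,0,0]
}}

```text
t: 12.75
eef_pos: [0.4497, -0.2936, 0.1344]
tool_rot: [0.001, 0.296, 0.955, 0.0]
contact_force: [0.1, 0.0, -1.1]
gripper_width: 0.513
grasp_force: 30.8
```

Emit:
{"name": "jog_arm", "arguments": {
  "moves": [-0.48,-0.9,0,0,0,0,0,-0.48,-0.9,0,0,0,0,0,0,0,0,0,0,0,0,0,0,0.6,0,0,0,0,0,0,0.4,0,0,0,0,0,0,0.3,0,0,0,0,0,0,0.2,0,0,0,0,0,0,0.1,0,0,0,0]
}}

```text
t: 13.42
eef_pos: [0.4447, -0.3319, 0.1]
tool_rot: [-0.001, 0.296, 0.955, 0.0]
contact_force: [0.7, 0.9, -1.5]
gripper_width: 0.512
grasp_force: 30.9
```

```bash
python3 -c "
from h import *
go((.445,-.333),.095)"
```

```text
t 13.42 pos [ 0.4447 -0.3319  0.1   ] toolx [-0.825  0.565  0.002] tooly [0.565 0.825 0.   ] z [-0.002  0.001 -1.   ] w 0.512 g 30.9 F [ 0.7  0.9 -1.5] q [ 0.08  0.51  0.59  1.99 -0.4   0.76  1.87]
-> (0.445, -0.333) 0.095 units [-0.04 -0.04  0.25] rows>= 1 per row in 8: [-0.005 -0.005  0.031]
```

Emit:
{"name": "jog_arm", "arguments": {
  "moves": [0,0,0.1,0,0,0,0,0,0,0.1,0,0,0,0,0,0,0.05,0,0,0,0,0,0,0.05,0,0,0,0,0,0,0,0,0,0,0,0,0,0,0,0,0,0.6,0,0,0,0,0,0,0.8,0,0,0,0,0,0,1]
}}

```text
t: 14.08
eef_pos: [0.4452, -0.3329, 0.0952]
tool_rot: [0.0, 0.296, 0.955, 0.0]
contact_force: [0.1, 0.3, 0.4]
gripper_width: 0.858
grasp_force: 0.0
```

Emit:
{"name": "jog_arm", "arguments": {
  "moves": [0,0,0,0,0,0,1,0,0,0,0,0,0,1,0,0,-0.5,0,0,0,1,0,0,-1,0,0,0,1,0,0,-1,0,0,0,1,0,0,-1,0,0,0,1,0,0,-1,0,0,0,1,0,0,-1,0,0,0,1]
}}

```text
t: 14.75
eef_pos: [0.4447, -0.3332, 0.2066]
tool_rot: [-0.0, 0.297, 0.955, -0.0]
contact_force: [1.2, -0.5, -0.6]
gripper_width: 0.996
grasp_force: 0.0
```

```bash
python3 - <<'E'
from h import *
go((.425,.2),.20)
c=read_camera("top"); w=read_camera("wrist"); print(proj(w,[[.445,-.333,.128]]).round(0).tolist())
cv2.imwrite("pics/v7.png",np.hstack([w['color'][:,100:450],c['color'][:,110:400]]))
E
```

```text
t 14.75 pos [ 0.4447 -0.3332  0.2066] toolx [-0.824  0.566 -0.   ] tooly [ 0.566  0.824 -0.   ] z [-0. -0. -1.] w 0.996 g 0.0 F [ 1.2 -0.5 -0.6] q [-0.01  0.36  0.69  1.9  -0.28  0.97  1.77]
-> (0.425, 0.2) 0.2 units [15.92 21.41  0.33] rows>= 22 per row in 8: [1.989 2.677 0.041]
[[254.0, 195.0]]
```

View pics/v7.png

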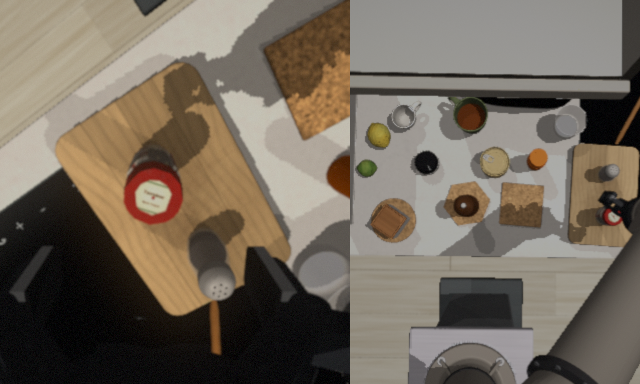

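The jar at (152,193) and the shaker at (215,275) both stand on the board. The square coaster and the canister lid are now clear in the top view, so I measure both and drive over.

```bash
python3 - <<'E'
from h import *
c=read_camera("top"); I=c["color"]; hsv=cv2.cvtColor(I,cv2.COLOR_BGR2HSV)
m=cv2.inRange(hsv,(5,80,40),(20,230,255)); m[:,330:]=0; m[:175]=0
k,l,s,ce=cv2.connectedComponentsWithStats(m)
for i in range(1,k):
    if s[i,4]>150:
        hull=cv2.convexHull(np.argwhere(l==i)[:,::-1].astype(np.int32))
        P=cast(c,hull[:,0],0.008)[:,:2].astype(np.float32); M=cv2.moments(P)
        print(s[i],"hullc",np.round([M["m10"]/M["m00"],M["m01"]/M["m00"]],4),"rect",cv2.minAreaRect(P))
# lid: more saturated/redder than cork
for p in [(148,220),(150,216),(172,222),(140,225)]: print(p,hsv[p[1],p[0]])
m=cv2.inRange(hsv,(5,135,50),(13,255,255)); m[:,200:]=0;m[:190]=0
k,l,s,ce=cv2.connectedComponentsWithStats(m); i=1+s[1:,4].argmax()
P=cast(c,cv2.convexHull(np.argwhere(l==i)[:,::-1].astype(np.int32))[:,0],.072)[:,:2].astype(np.float32); print("lid",s[i],cv2.minAreaRect(P))
E
```

```text
[ 204  182   46   43 1342] hullc [0.4731 0.0184] rect ((0.4732932448387146, 0.018594495952129364), (0.1060856357216835, 0.11777492612600327), 69.88661193847656)
[ 259  183   45   44 1713] hullc [ 0.4713 -0.124 ] rect ((0.4711490571498871, -0.12419778108596802), (0.10826750844717026, 0.1080310270190239), 86.20288848876953)
[ 130  199   46   43 1398] hullc [0.4262 0.2076] rect ((0.4263318181037903, 0.20863038301467896), (0.10855592787265778, 0.1157984510064125), 0.7228550314903259)
(148, 220) [ 13 152 114]
(150, 216) [ 13 147 113]
(172, 222) [ 16 121 137]
(140, 225) [ 14 151 123]
lid [131 205  35  33 479] ((0.42379724979400635, 0.20669499039649963), (0.06401824206113815, 0.06301864236593246), 55.83645248413086)
```

Emit:
{"name": "jog_arm", "arguments": {
  "moves": [0.66,0.89,0,0,0,0,1,0.66,0.89,0,0,0,0,1,0.66,0.89,0,0,0,0,1,0.66,0.89,0,0,0,0,1,0.66,0.89,0,0,0,0,1,0.66,0.89,0,0,0,0,1,0.66,0.89,0,0,0,0,1,0.66,0.89,0,0,0,0,1]
}}

```text
t: 15.57
eef_pos: [0.4376, -0.1547, 0.2044]
tool_rot: [-0.001, 0.296, 0.955, -0.0]
contact_force: [0.8, 0.3, 0.1]
gripper_width: 0.995
grasp_force: 0.0
```

Emit:
{"name": "jog_arm", "arguments": {
  "moves": [0.66,0.89,0,0,0,0,1,0.66,0.89,0,0,0,0,1,0.66,0.89,0,0,0,0,1,0.66,0.89,0,0,0,0,1,0.66,0.89,0,0,0,0,1,0.66,0.89,0,0,0,0,1,0.66,0.89,0,0,0,0,1,0.66,0.89,0,0,0,0,1]
}}

```text
t: 16.23
eef_pos: [0.4312, 0.0221, 0.2045]
tool_rot: [-0.001, 0.296, 0.955, -0.0]
contact_force: [-0.3, 0.3, 0.6]
gripper_width: 1.003
grasp_force: 0.0
```

Emit:
{"name": "jog_arm", "arguments": {
  "moves": [0.66,0.89,0,0,0,0,1,0.66,0.89,0,0,0,0,1,0.66,0.89,0,0,0,0,1,0.66,0.89,0,0,0,0,1,0.66,0.89,0,0,0,0,1,0.66,0.89,0,0,0,0,1,0.66,0.89,0,0,0,0,1,0.66,0.89,0,0,0,0,1]
}}

```text
t: 16.9
eef_pos: [0.4248, 0.199, 0.2043]
tool_rot: [-0.001, 0.296, 0.955, -0.001]
contact_force: [0.4, -0.2, 0.0]
gripper_width: 0.999
grasp_force: 0.0
```

```bash
python3 - <<'E'
from h import *
go((.425,.203),.20)
w=read_camera("wrist"); I=w["color"]; hsv=cv2.cvtColor(I,cv2.COLOR_BGR2HSV)
print(proj(w,[[.425,.203,.072]]).round(0).tolist())
m=cv2.inRange(hsv,(4,120,50),(13,255,255)); m[260:]=0
k,l,s,ce=cv2.connectedComponentsWithStats(m)
for i in range(1,k):
    if s[i,4]>400:
        P=cast(w,cv2.convexHull(np.argwhere(l==i)[:,::-1].astype(np.int32))[:,0],.072)[:,:2].astype(np.float32); print(s[i],ce[i].round(),cv2.minAreaRect(P))
cv2.imwrite("pics/v8.png",np.hstack([I[60:300,120:400],cv2.cvtColor(m,cv2.COLOR_GRAY2BGR)[60:300,120:400]]))
E
```

```text
t 16.90 pos [0.4248 0.199  0.2043] toolx [-0.824  0.566  0.001] tooly [ 0.566  0.824 -0.002] z [-0.001 -0.001 -1.   ] w 0.999 g 0.0 F [ 0.4 -0.2  0. ] q [-0.91  0.17  0.38  2.08 -0.08  0.91  0.48]
-> (0.425, 0.203) 0.2 units [0.11 0.17 0.22] rows>= 1 per row in 8: [0.013 0.021 0.027]
[[257.0, 179.0]]
[ 223  139   74   70 3742] [258. 173.] ((0.42300277948379517, 0.20663049817085266), (0.06534402072429657, 0.06389816850423813), 55.50971221923828)
```

View pics/v8.png

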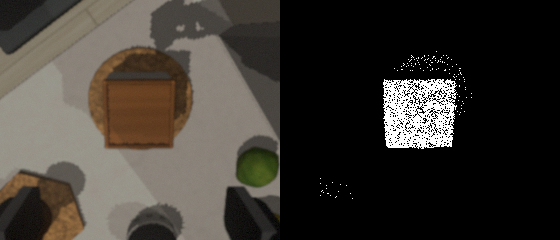

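The lid mask is clean, centred at (140,114) in the left half and square to the tool. That puts the canister at (0.423, 0.2065) with yaw 55.5°. I descend and grip it.

Emit:
{"name": "jog_arm", "arguments": {
  "moves": [0.15,0.13,0.5,0,0,0,1,0.14,0.13,1,0,0,0,1,0,0,1,0,0,0,1,0,0,1,0,0,0,1,0,0,1,0,0,0,1,0,0,0.9,0,0,0,1,0,0,0.8,0,0,0,1,0,0,0.8,0,0,0,1]
}}

```text
t: 17.62
eef_pos: [0.4229, 0.2041, 0.0632]
tool_rot: [-0.0, 0.297, 0.955, -0.001]
contact_force: [0.6, -0.1, 0.1]
gripper_width: 0.997
grasp_force: 0.0
```

Emit:
{"name": "jog_arm", "arguments": {
  "moves": [0,0,0.8,0,0,0,1,0,0,0.6,0,0,0,1,0,0,0.4,0,0,0,1,0,0,0.1,0,0,0,1,0,0,0,0,0,0,0.9,0,0,0,0,0,0,0.8,0,0,0,0,0,0,0.7,0,0,0,0,0,0,0.6],
  "grip_force": 40
}}

```text
t: 18.28
eef_pos: [0.4242, 0.2059, 0.0277]
tool_rot: [0.0, 0.296, 0.955, 0.0]
contact_force: [0.0, -0.9, 1.4]
gripper_width: 0.748
grasp_force: 44.9
```

Emit:
{"name": "jog_arm", "arguments": {
  "moves": [0,0,0,0,0,0,0.5,0,0,0,0,0,0,0.5,0,0,0,0,0,0,0.5,0,0,-0.1,0,0,0,0.5,0,0,-0.2,0,0,0,0.5,0,0,-0.4,0,0,0,0.5,0,0,-0.6,0,0,0,0.5,0,0,-0.6,0,0,0,0.5]
}}

```text
t: 18.95
eef_pos: [0.4235, 0.2057, 0.0657]
tool_rot: [-0.0, 0.296, 0.955, -0.0]
contact_force: [0.2, 0.0, -2.7]
gripper_width: 0.745
grasp_force: 44.8
```

```bash
python3 -c "
from h import *
go((.4713,-.124),.205)"
```

```text
t 18.95 pos [0.4235 0.2057 0.0657] toolx [-0.824  0.566  0.   ] tooly [ 0.566  0.824 -0.001] z [-0.001 -0.    -1.   ] w 0.745 g 44.8 F [ 0.2  0.  -2.7] q [-0.84  0.41  0.31  2.18 -0.22  0.58  0.6 ]
-> (0.4713, -0.124) 0.205 units [-11.3  -12.24  -6.96] rows>= 13 per row in 8: [-1.413 -1.53  -0.87 ]
```

Emit:
{"name": "jog_arm", "arguments": {
  "moves": [-0.3,-0.33,-0.87,0,0,0,0.5,-0.3,-0.33,-0.87,0,0,0,0.5,-0.3,-0.33,-0.87,0,0,0,0.5,-0.3,-0.33,-0.87,0,0,0,0.5,-0.3,-0.33,-0.87,0,0,0,0.5,-0.3,-0.33,-0.87,0,0,0,0.5,-0.3,-0.33,-0.87,0,0,0,0.5,-0.3,-0.33,-0.87,0,0,0,0.5]
}}

```text
t: 19.62
eef_pos: [0.433, 0.1345, 0.2055]
tool_rot: [-0.0, 0.296, 0.955, 0.0]
contact_force: [0.3, -0.2, -3.9]
gripper_width: 0.745
grasp_force: 44.9
```

Emit:
{"name": "jog_arm", "arguments": {
  "moves": [-0.74,-0.8,0,0,0,0,0.5,-0.74,-0.8,0,0,0,0,0.5,-0.74,-0.8,0,0,0,0,0.5,-0.74,-0.8,0,0,0,0,0.5,-0.74,-0.8,0,0,0,0,0.5,-0.74,-0.8,0,0,0,0,0.5,-0.74,-0.8,0,0,0,0,0.5,-0.74,-0.8,0,0,0,0,0.5]
}}

```text
t: 20.28
eef_pos: [0.4581, -0.0384, 0.2046]
tool_rot: [-0.0, 0.296, 0.955, 0.0]
contact_force: [0.3, -0.4, -2.9]
gripper_width: 0.746
grasp_force: 45.2
```

Emit:
{"name": "jog_arm", "arguments": {
  "moves": [-0.74,-0.8,0,0,0,0,0.5,-0.74,-0.8,0,0,0,0,0.5,-0.74,-0.8,0,0,0,0,0.5,-0.74,-0.8,0,0,0,0,0.5,0,0,0.5,0,0,0,0.5,0,0,1,0,0,0,0.5,0,0,1,0,0,0,0.5,0,0,1,0,0,0,0.5]
}}

```text
t: 20.95
eef_pos: [0.471, -0.1232, 0.1338]
tool_rot: [0.0, 0.296, 0.955, 0.0]
contact_force: [-0.0, 0.4, -3.2]
gripper_width: 0.744
grasp_force: 45.2
```

```bash
python3 -c "
from h import *
go((.4713,-.124),.028)"
```

```text
t 20.95 pos [ 0.471  -0.1232  0.1338] toolx [-0.824  0.566 -0.   ] tooly [0.566 0.824 0.001] z [ 0.     0.001 -1.   ] w 0.744 g 45.2 F [-0.   0.4 -3.2] q [-0.34  0.33  0.56  2.12 -0.26  0.76  1.36]
-> (0.4713, -0.124) 0.028 units [-0.03 -0.03  5.29] rows>= 6 per row in 8: [-0.004 -0.003  0.661]
```

Emit:
{"name": "jog_arm", "arguments": {
  "moves": [0,-0.02,0.9,0,0,0,0.5,0,0,0.9,0,0,0,0.5,0,0,0.9,0,0,0,0.5,0,0,0.7,0,0,0,0.5,0,0,0.5,0,0,0,0.5,0,0,0.3,0,0,0,0.5,0,0,0.2,0,0,0,0.5,0,0,0.1,0,0,0,0.5]
}}

```text
t: 21.62
eef_pos: [0.4712, -0.1239, 0.0443]
tool_rot: [0.0, 0.296, 0.955, 0.0]
contact_force: [-0.4, -0.4, -2.7]
gripper_width: 0.744
grasp_force: 45.1
```

Emit:
{"name": "jog_arm", "arguments": {
  "moves": [0,0,0.1,0,0,0,0.5,0,0,0.1,0,0,0,0.5,0,0,0.1,0,0,0,0.5,0,0,0.1,0,0,0,0.5,0,0,0.05,0,0,0,0.5,0,0,0.05,0,0,0,0.5,0,0,0,0,0,0,0.5,0,0,0,0,0,0,0.5]
}}

```text
t: 22.28
eef_pos: [0.471, -0.124, 0.0343]
tool_rot: [-0.0, 0.296, 0.955, 0.0]
contact_force: [-0.6, 0.4, -3.3]
gripper_width: 0.742
grasp_force: 45.1
```

```bash
python3 -c "
from h import *
go((.4713,-.124),.028)"
```

```text
t 22.28 pos [ 0.471  -0.124   0.0343] toolx [-0.824  0.566  0.   ] tooly [0.566 0.824 0.   ] z [-0.  0. -1.] w 0.742 g 45.1 F [-0.6  0.4 -3.3] q [-0.22  0.51  0.43  2.17 -0.41  0.54  1.49]
-> (0.4713, -0.124) 0.028 units [-0.01  0.01  0.31] rows>= 1 per row in 8: [-0.002  0.001  0.039]
```

Emit:
{"name": "jog_arm", "arguments": {
  "moves": [0,0,0.1,0,0,0,0.5,0,0,0.1,0,0,0,0.5,0,0,0.05,0,0,0,0.5,0,0,0.05,0,0,0,0.5,0,0,0.03,0,0,0,0.5,0,0,0,0,0,0,0.5,0,0,0,0,0,0,0.5,0,0,0,0,0,0,0.5]
}}

```text
t: 22.95
eef_pos: [0.4709, -0.1239, 0.0277]
tool_rot: [-0.0, 0.296, 0.955, 0.0]
contact_force: [-1.0, 0.1, -0.1]
gripper_width: 0.742
grasp_force: 45.1
```

Emit:
{"name": "jog_arm", "arguments": {
  "moves": [0,0,0,0,0,0,0.8,0,0,0,0,0,0,0.9,0,0,0,0,0,0,1,0,0,0,0,0,0,1,0,0,0,0,0,0,1,0,0,-0.3,0,0,0,1,0,0,-0.7,0,0,0,1,0,0,-1,0,0,0,1]
}}

```text
t: 23.62
eef_pos: [0.4699, -0.1239, 0.0675]
tool_rot: [-0.001, 0.296, 0.955, -0.0]
contact_force: [-0.3, 0.2, 0.3]
gripper_width: 0.998
grasp_force: 0.0
```

Emit:
{"name": "jog_arm", "arguments": {
  "moves": [0,0,-1,0,0,0,1,0,0,-1,0,0,0,1,0,0,-1,0,0,0,1,0,0,-1,0,0,0,1,0,0,-1,0,0,0,1,0,0,-1,0,0,0,1,0,0,-1,0,0,0,1,0,0,0,0,0,0,1]
}}

```text
t: 24.28
eef_pos: [0.473, -0.1246, 0.2115]
tool_rot: [0.003, 0.297, 0.955, 0.001]
contact_force: [-0.1, 0.1, 0.6]
gripper_width: 0.996
grasp_force: 0.0
```

```bash
python3 - <<'E'
from h import *
go((.466,.0155),.20)
w=read_camera("wrist"); I=w["color"]; hsv=cv2.cvtColor(I,cv2.COLOR_BGR2HSV)
m=cv2.inRange(hsv,(4,120,50),(13,255,255)); m[260:]=0
k,l,s,ce=cv2.connectedComponentsWithStats(m)
for i in range(1,k):
    if s[i,4]>400:
        P=cast(w,cv2.convexHull(np.argwhere(l==i)[:,::-1].astype(np.int32))[:,0],.072)[:,:2].astype(np.float32); print(s[i],ce[i].round(),cv2.minAreaRect(P))
E
```

```text
t 24.28 pos [ 0.473  -0.1246  0.2115] toolx [-0.824  0.567 -0.005] tooly [0.567 0.824 0.004] z [ 0.006  0.    -1.   ] w 0.996 g 0.0 F [-0.1  0.1  0.6] q [-0.41  0.21  0.62  2.05 -0.15  0.92  1.27]
-> (0.466, 0.0155) 0.2 units [4.26 5.57 0.57] rows>= 6 per row in 8: [0.533 0.697 0.072]
[ 216  139   72   69 3507] [250. 173.] ((0.4695998728275299, -0.12307193875312805), (0.06430698931217194, 0.06382045894861221), 56.3538818359375)
[263 234  39  26 801] [281. 248.] ((0.548083484172821, -0.14042741060256958), (0.03847328573465347, 0.027699559926986694), 55.22909164428711)
```

The canister sits on the square coaster, within 2 mm of the middle. Next is the mill, with a position check from the wrist camera.

Emit:
{"name": "jog_arm", "arguments": {
  "moves": [0.53,0.7,0,0,0,0,1,0.53,0.7,0,0,0,0,1,0.53,0.7,0,0,0,0,1,0.53,0.7,0,0,0,0,1,0.53,0.7,0,0,0,0,1,0.53,0.7,0,0,0,0,1,0.53,0.7,0,0,0,0,1,0.53,0.7,0,0,0,0,1]
}}

```text
t: 25.0
eef_pos: [0.4636, 0.0171, 0.2069]
tool_rot: [-0.001, 0.296, 0.955, -0.0]
contact_force: [-0.1, 1.0, 0.4]
gripper_width: 1.005
grasp_force: 0.0
```

```bash
python3 - <<'E'
from h import *
go((.466,.0155),.110)
w=read_camera("wrist"); I=w["color"]
print(proj(w,[[.466,.0155,.157],[.466,.0155,.130]]).round(0).tolist())
g=cv2.cvtColor(I,cv2.COLOR_BGR2GRAY)
cv2.imwrite("pics/v9.png",I[80:330,120:400])
E
```

```text
t 25.00 pos [0.4636 0.0171 0.2069] toolx [-0.824  0.566  0.001] tooly [ 0.566  0.824 -0.001] z [-0.002 -0.    -1.   ] w 1.005 g 0.0 F [-0.1  1.   0.4] q [-0.65  0.16  0.54  2.1  -0.1   0.91  0.91]
-> (0.466, 0.0155) 0.11 units [-0.15  0.01  4.85] rows>= 5 per row in 8: [-0.019  0.001  0.606]
[[254.0, 219.0], [254.0, 205.0]]
```

View pics/v9.png

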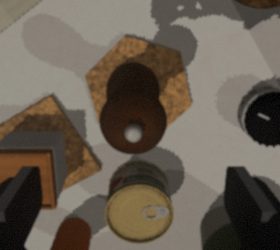

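The mill's knob is at crop (133,131), i.e. (253,211), predicted at (254,219). That puts the mill at about (0.463, 0.0175), right under the tool, so I descend and grip it.

Emit:
{"name": "jog_arm", "arguments": {
  "moves": [0,0,0.7,0,0,0,1,0,0,0.8,0,0,0,1,0,0,0.8,0,0,0,1,0,0,0.8,0,0,0,1,0,0,0.7,0,0,0,1,0,0,0.5,0,0,0,1,0,0,0.3,0,0,0,1,0,0,0.2,0,0,0,1]
}}

```text
t: 25.72
eef_pos: [0.464, 0.0162, 0.1108]
tool_rot: [-0.001, 0.296, 0.955, -0.0]
contact_force: [0.9, 0.2, -0.2]
gripper_width: 1.003
grasp_force: 0.0
```

Emit:
{"name": "jog_arm", "arguments": {
  "moves": [0,0,0,0,0,0,0.9,0,0,0,0,0,0,0.8,0,0,0,0,0,0,0.7,0,0,0,0,0,0,0.6,0,0,0,0,0,0,0.5,0,0,0,0,0,0,0.4,0,0,0,0,0,0,0.3,0,0,0,0,0,0,0.3]
}}

```text
t: 26.38
eef_pos: [0.4652, 0.0164, 0.1126]
tool_rot: [0.001, 0.296, 0.955, 0.001]
contact_force: [-1.2, -0.9, 4.9]
gripper_width: 0.543
grasp_force: 40.1
```

Emit:
{"name": "jog_arm", "arguments": {
  "moves": [0,0,0,0,0,0,0.3,0,0,-0.1,0,0,0,0.3,0,0,-0.2,0,0,0,0.3,0,0,-0.3,0,0,0,0.3,0,0,-0.4,0,0,0,0.3,0,0,-0.5,0,0,0,0.3,0,0,-0.5,0,0,0,0.3,0,0,0,0,0,0,0.3]
}}

```text
t: 27.05
eef_pos: [0.466, 0.0165, 0.154]
tool_rot: [0.002, 0.296, 0.955, 0.001]
contact_force: [1.8, -0.3, -0.7]
gripper_width: 0.54
grasp_force: 41.2
```

```bash
python3 -c "
from h import *
go((.4262,.2076),.148)"
```

```text
t 27.05 pos [0.466  0.0165 0.154 ] toolx [-0.824  0.566 -0.002] tooly [0.566 0.824 0.003] z [ 0.004  0.001 -1.   ] w 0.540 g 41.2 F [ 1.8 -0.3 -0.7] q [-0.61  0.25  0.52  2.15 -0.18  0.78  0.99]
-> (0.4262, 0.2076) 0.148 units [7.05 6.75 0.3 ] rows>= 8 per row in 8: [0.881 0.844 0.038]
```

```bash
python3 -c "
from h import *
s=read_camera('scene'); g=cv2.cvtColor(s['color'],cv2.COLOR_BGR2HSV)
for z in (.012,.02,.03,.04,.05,.06,.07,.09): 
  p=proj(s,[[.464,.0165,z]])[0].round().astype(int); print(z,p,g[p[1],p[0]])
"
```

```text
0.012 [227 213] [ 15 116 128]
0.02 [227 210] [ 15 113 126]
0.03 [227 207] [ 15 132 205]
0.04 [227 204] [ 14 113 102]
0.05 [227 201] [ 10 119  90]
0.06 [227 198] [10 90 74]
0.07 [227 195] [ 9 88 78]
0.09 [227 188] [ 12 110  86]
```

The cork is visible under the mill up to about z = 0.04, so it is lifted. I carry it to the round coaster.

Emit:
{"name": "jog_arm", "arguments": {
  "moves": [0.5,0.5,0,0,0,0,0.3,0.8,0.75,0,0,0,0,0.3,0.9,0.85,0,0,0,0,0.3,0.95,0.9,0,0,0,0,0.3,0.95,0.9,0,0,0,0,0.3,0.95,0.9,0,0,0,0,0.3,0.9,0.85,0,0,0,0,0.3,0.8,0.8,0,0,0,0,0.3]
}}

```text
t: 27.77
eef_pos: [0.4254, 0.2007, 0.1515]
tool_rot: [-0.0, 0.296, 0.955, -0.0]
contact_force: [0.9, 0.2, -1.5]
gripper_width: 0.546
grasp_force: 41.2
```

Emit:
{"name": "jog_arm", "arguments": {
  "moves": [0.3,0.3,0,0,0,0,0.3,0,0,0,0,0,0,0.3,0,0,0.3,0,0,0,0.3,0,0,0.4,0,0,0,0.3,0,0,0.3,0,0,0,0.3,0,0,0.2,0,0,0,0.3,0,0,0.1,0,0,0,0.3,0,0,0,0,0,0,0.3]
}}

```text
t: 28.43
eef_pos: [0.4245, 0.2067, 0.125]
tool_rot: [-0.0, 0.297, 0.955, -0.001]
contact_force: [0.3, 0.5, -1.5]
gripper_width: 0.54
grasp_force: 41.3
```

```bash
python3 -c "
from h import *
go((.4262,.2076),.113)"
```

```text
t 28.43 pos [0.4245 0.2067 0.125 ] toolx [-0.824  0.567  0.   ] tooly [ 0.567  0.824 -0.001] z [-0.001 -0.001 -1.   ] w 0.540 g 41.3 F [ 0.3  0.5 -1.5] q [-0.93  0.31  0.41  2.15 -0.18  0.72  0.57]
-> (0.4262, 0.2076) 0.113 units [-0.04  0.09  0.6 ] rows>= 1 per row in 8: [-0.006  0.011  0.075]
```

Emit:
{"name": "jog_arm", "arguments": {
  "moves": [-0.04,0.09,0.1,0,0,0,0.3,0,0,0.1,0,0,0,0.3,0,0,0.1,0,0,0,0.3,0,0,0.1,0,0,0,0.3,0,0,0.05,0,0,0,0.3,0,0,0.05,0,0,0,0.3,0,0,0.05,0,0,0,0.3,0,0,0,0,0,0,0.3]
}}

```text
t: 29.1
eef_pos: [0.4262, 0.2085, 0.1145]
tool_rot: [-0.0, 0.296, 0.955, -0.0]
contact_force: [-0.1, -0.1, -1.7]
gripper_width: 0.541
grasp_force: 41.3
```

```bash
python3 -c "
from h import *
go((.4262,.2076),.113)"
```

```text
t 29.10 pos [0.4262 0.2085 0.1145] toolx [-0.824  0.566  0.   ] tooly [ 0.566  0.824 -0.   ] z [-0. -0. -1.] w 0.541 g 41.3 F [-0.1 -0.1 -1.7] q [-0.92  0.33  0.4   2.15 -0.2   0.7   0.58]
-> (0.4262, 0.2076) 0.113 units [-0.02 -0.04  0.08] rows>= 1 per row in 8: [-0.003 -0.005  0.01 ]
```

Emit:
{"name": "jog_arm", "arguments": {
  "moves": [0,0,0.05,0,0,0,0.3,0,0,0.05,0,0,0,0.3,0,0,0,0,0,0,0.3,0,0,0,0,0,0,0.6,0,0,0,0,0,0,0.7,0,0,0,0,0,0,0.8,0,0,0,0,0,0,0.9,0,0,0,0,0,0,1]
}}

```text
t: 29.77
eef_pos: [0.4264, 0.2086, 0.1128]
tool_rot: [0.0, 0.296, 0.955, 0.0]
contact_force: [-0.2, 0.5, -0.4]
gripper_width: 0.992
grasp_force: 0.0
```

Emit:
{"name": "jog_arm", "arguments": {
  "moves": [0,0,0,0,0,0,1,0,0,0,0,0,0,1,0,0,-0.5,0,0,0,1,0,0,-1,0,0,0,1,0,0,-1,0,0,0,1,0,0,-1,0,0,0,1,0,0,-1,0,0,0,1,0,0,0,0,0,0,1]
}}

```text
t: 30.43
eef_pos: [0.4285, 0.2095, 0.2068]
tool_rot: [0.002, 0.297, 0.955, 0.003]
contact_force: [1.3, 0.2, 1.1]
gripper_width: 0.997
grasp_force: 0.0
```

```bash
python3 - <<'E'
from h import *
go((.445,-.333),.205)
w=read_camera("wrist"); c=read_camera("top"); s=read_camera("scene")
print(proj(w,[[.4262,.2076,.157],[.4262,.2076,.03]]).round(0).tolist(), proj(s,[[.4262,.2076,.157],[.4262,.2076,.008]]).round(0).tolist(),proj(c,[[.4262,.2076,.157]]).round(0).tolist())
cv2.imwrite("pics/v10.png",np.hstack([w["color"][80:330,120:400],cv2.resize(s["color"][130:255,140:330],None,fx=2,fy=2)]))
E
```

```text
t 30.43 pos [0.4285 0.2095 0.2068] toolx [-0.824  0.567 -0.002] tooly [0.567 0.824 0.007] z [ 0.005  0.004 -1.   ] w 0.997 g 0.0 F [1.3 0.2 1.1] q [-0.98  0.18  0.45  2.07 -0.1   0.91  0.49]
-> (0.445, -0.333) 0.205 units [-1.605e+01 -2.189e+01 -2.000e-02] rows>= 22 per row in 8: [-2.006 -2.736 -0.003]
[[249.0, 214.0], [249.0, 168.0]] [[171.0, 153.0], [175.0, 198.0]] [[138.0, 221.0]]
```

View pics/v10.png

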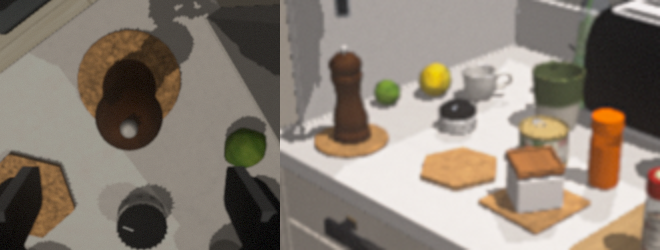

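The mill stands upright on the round coaster: its knob at (128,128) in the wrist crop is close to the prediction, and the scene view on the right agrees. The hex coaster is free, so I measure it and go back for the jar.

```bash
python3 - <<'E'
from h import *
c=read_camera("top"); I=c["color"]; hsv=cv2.cvtColor(I,cv2.COLOR_BGR2HSV)
m=cv2.inRange(hsv,(5,80,40),(20,230,255)); m[:,255:]=0; m[:175]=0; m[:,:190]=0
k,l,s,ce=cv2.connectedComponentsWithStats(m); i=1+s[1:,4].argmax()
P=cast(c,cv2.convexHull(np.argwhere(l==i)[:,::-1].astype(np.int32))[:,0],0.008)[:,:2].astype(np.float32); M=cv2.moments(P)
print(s[i],"hex",np.round([M["m10"]/M["m00"],M["m01"]/M["m00"]],4))
E
```

```text
[ 204  182   46   43 1431] hex [0.4733 0.0189]
```

Emit:
{"name": "jog_arm", "arguments": {
  "moves": [-0.67,-0.91,0,0,0,0,1,-0.67,-0.91,0,0,0,0,1,-0.67,-0.91,0,0,0,0,1,-0.67,-0.91,0,0,0,0,1,-0.67,-0.91,0,0,0,0,1,-0.67,-0.91,0,0,0,0,1,-0.67,-0.91,0,0,0,0,1,-0.67,-0.91,0,0,0,0,1]
}}

```text
t: 31.3
eef_pos: [0.4314, 0.0265, 0.2018]
tool_rot: [-0.001, 0.296, 0.955, -0.001]
contact_force: [-0.5, -0.1, -0.6]
gripper_width: 1.003
grasp_force: 0.0
```

Emit:
{"name": "jog_arm", "arguments": {
  "moves": [-0.67,-0.91,0,0,0,0,1,-0.67,-0.91,0,0,0,0,1,-0.67,-0.91,0,0,0,0,1,-0.67,-0.91,0,0,0,0,1,-0.67,-0.91,0,0,0,0,1,-0.67,-0.91,0,0,0,0,1,-0.67,-0.91,0,0,0,0,1,-0.67,-0.91,0,0,0,0,1]
}}

```text
t: 31.97
eef_pos: [0.4374, -0.1538, 0.2019]
tool_rot: [-0.001, 0.296, 0.955, -0.0]
contact_force: [-0.2, -0.2, 0.6]
gripper_width: 1.001
grasp_force: 0.0
```

Emit:
{"name": "jog_arm", "arguments": {
  "moves": [-0.67,-0.91,0,0,0,0,1,-0.67,-0.91,0,0,0,0,1,-0.67,-0.91,0,0,0,0,1,-0.67,-0.91,0,0,0,0,1,-0.67,-0.91,0,0,0,0,1,-0.67,-0.91,0,0,0,0,1,-0.67,-0.91,0,0,0,0,1,-0.67,-0.91,0,0,0,0,1]
}}

```text
t: 32.63
eef_pos: [0.4435, -0.3343, 0.2015]
tool_rot: [-0.001, 0.296, 0.955, 0.0]
contact_force: [0.6, 0.0, 0.5]
gripper_width: 1.0
grasp_force: 0.0
```

```bash
cat > jar.py <<'E'
from h import *
w=read_camera("wrist"); hsv=cv2.cvtColor(w["color"],cv2.COLOR_BGR2HSV)
rm=(((hsv[...,0]<8)|(hsv[...,0]>172))&(hsv[...,1]>130)&(hsv[...,2]>50)).astype(np.uint8)
k,l,st,ce=cv2.connectedComponentsWithStats(rm); i=1+st[1:,4].argmax(); print(st[i],ce[i])
(x,y),r=cv2.minEnclosingCircle(np.argwhere(l==i)[:,::-1].astype(np.float32))
import sys; print(x,y,r,cast(w,(x,y),float(sys.argv[1])))
E
python3 jar.py .126; python3 -c "
from h import *
go((.445,-.333),.095)"
```

```text
[ 225  168   60   66 1985] [254.84735516 199.1324937 ]
253.18603515625 199.99765014648438 33.94080352783203 [[ 0.44203242 -0.33359214  0.126     ]]
t 32.68 pos [ 0.4428 -0.3391  0.2022] toolx [-0.822  0.569 -0.001] tooly [ 0.569  0.822 -0.004] z [-0.001 -0.004 -1.   ] w 0.999 g 0.0 F [ 0.1 -3.3  2.2] q [-0.04  0.38  0.74  1.91 -0.31  0.97  1.81]
-> (0.445, -0.333) 0.095 units [0.09 0.33 5.36] rows>= 6 per row in 8: [0.011 0.042 0.67 ]
```

Emit:
{"name": "jog_arm", "arguments": {
  "moves": [0.03,0.12,0.6,0,0,0,1,0,0,1,0,0,0,1,0,0,1,0,0,0,1,0,0,1,0,0,0,1,0,0,0.8,0,0,0,1,0,0,0.5,0,0,0,1,0,0,0.3,0,0,0,1,0,0,0.1,0,0,0,1]
}}

```text
t: 33.35
eef_pos: [0.4445, -0.3302, 0.0953]
tool_rot: [-0.001, 0.296, 0.955, 0.0]
contact_force: [0.1, -0.1, 0.3]
gripper_width: 0.999
grasp_force: 0.0
```

Emit:
{"name": "jog_arm", "arguments": {
  "moves": [0,0,0.05,0,0,0,0.9,0,0,0,0,0,0,0.8,0,0,0,0,0,0,0.7,0,0,0,0,0,0,0.6,0,0,0,0,0,0,0.5,0,0,0,0,0,0,0.4,0,0,0,0,0,0,0.2,0,0,0,0,0,0,0],
  "grip_force": 30
}}

```text
t: 34.02
eef_pos: [0.4454, -0.3318, 0.0964]
tool_rot: [0.001, 0.296, 0.955, -0.0]
contact_force: [-1.0, -0.3, 5.6]
gripper_width: 0.512
grasp_force: 30.4
```

Emit:
{"name": "jog_arm", "arguments": {
  "moves": [0,0,0,0,0,0,0,0,0,-0.1,0,0,0,0,0,0,-0.2,0,0,0,0,0,0,-0.4,0,0,0,0,0,0,-0.7,0,0,0,0,0,0,-1,0,0,0,0,0,0,-1,0,0,0,0,0,0,-1,0,0,0,0]
}}

```text
t: 34.68
eef_pos: [0.4447, -0.3311, 0.1848]
tool_rot: [-0.0, 0.296, 0.955, 0.0]
contact_force: [0.1, 0.3, -0.5]
gripper_width: 0.515
grasp_force: 30.7
```

```bash
python3 -c "
from h import *
go((.4732,.0188),.18)"
```

```text
t 34.68 pos [ 0.4447 -0.3311  0.1848] toolx [-0.824  0.566  0.001] tooly [ 0.566  0.824 -0.   ] z [-0.001  0.    -1.   ] w 0.515 g 30.7 F [ 0.1  0.3 -0.5] q [-0.04  0.4   0.73  1.93 -0.33  0.93  1.82]
-> (0.4732, 0.0188) 0.18 units [ 8.73 15.23  0.25] rows>= 16 per row in 8: [1.092 1.903 0.031]
```

Emit:
{"name": "jog_arm", "arguments": {
  "moves": [0.48,0.85,0,0,0,0,0,0.48,0.85,0,0,0,0,0,0.48,0.85,0,0,0,0,0,0.48,0.85,0,0,0,0,0,0.48,0.85,0,0,0,0,0,0.48,0.85,0,0,0,0,0,0.48,0.85,0,0,0,0,0,0.48,0.85,0,0,0,0,0]
}}

```text
t: 35.35
eef_pos: [0.4585, -0.1747, 0.1841]
tool_rot: [0.0, 0.296, 0.955, 0.0]
contact_force: [0.6, 1.5, -1.0]
gripper_width: 0.513
grasp_force: 30.8
```

Emit:
{"name": "jog_arm", "arguments": {
  "moves": [0.48,0.85,0,0,0,0,0,0.48,0.85,0,0,0,0,0,0.48,0.85,0,0,0,0,0,0.48,0.85,0,0,0,0,0,0.48,0.85,0,0,0,0,0,0.48,0.85,0,0,0,0,0,0.48,0.85,0,0,0,0,0,0.48,0.85,0,0,0,0,0]
}}

```text
t: 36.02
eef_pos: [0.4723, -0.0192, 0.1841]
tool_rot: [0.0, 0.296, 0.955, 0.0]
contact_force: [0.4, -0.5, -0.7]
gripper_width: 0.516
grasp_force: 30.8
```

Emit:
{"name": "jog_arm", "arguments": {
  "moves": [0.6,1,0,0,0,0,0,0.45,0.63,0,0,0,0,0,0,0,0,0,0,0,0,0,0,0.6,0,0,0,0,0,0,0.9,0,0,0,0,0,0,0.9,0,0,0,0,0,0,0.8,0,0,0,0,0,0,0.5,0,0,0,0]
}}

```text
t: 36.68
eef_pos: [0.4728, 0.0179, 0.1086]
tool_rot: [-0.001, 0.297, 0.955, -0.001]
contact_force: [-0.4, -0.7, -0.6]
gripper_width: 0.512
grasp_force: 30.8
```

```bash
python3 -c "
from h import *
go((.4732,.0188),.0824)"
```

```text
t 36.68 pos [0.4728 0.0179 0.1086] toolx [-0.824  0.567  0.001] tooly [ 0.567  0.824 -0.001] z [-0.002 -0.001 -1.   ] w 0.512 g 30.8 F [-0.4 -0.7 -0.6] q [-0.66  0.37  0.6   2.17 -0.32  0.69  1.12]
-> (0.4732, 0.0188) 0.0824 units [0.   0.05 1.31] rows>= 2 per row in 8: [0.001 0.006 0.164]
```

Emit:
{"name": "jog_arm", "arguments": {
  "moves": [0,0,0.3,0,0,0,0,0,0,0.25,0,0,0,0,0,0,0.15,0,0,0,0,0,0,0.1,0,0,0,0,0,0,0.1,0,0,0,0,0,0,0.1,0,0,0,0,0,0,0.05,0,0,0,0,0,0,0,0,0,0,0]
}}

```text
t: 37.35
eef_pos: [0.4736, 0.0187, 0.0887]
tool_rot: [0.0, 0.296, 0.955, 0.0]
contact_force: [-1.1, -0.0, -0.8]
gripper_width: 0.513
grasp_force: 30.8
```

```bash
python3 -c "
from h import *
go((.4732,.0188),.0824)"
```

```text
t 37.35 pos [0.4736 0.0187 0.0887] toolx [-0.824  0.566 -0.   ] tooly [0.566 0.824 0.   ] z [ 0.  0. -1.] w 0.513 g 30.8 F [-1.1 -0.  -0.8] q [-0.64  0.4   0.57  2.18 -0.36  0.65  1.15]
-> (0.4732, 0.0188) 0.0824 units [ 0.02 -0.01  0.32] rows>= 1 per row in 8: [ 0.002 -0.001  0.039]
```

Emit:
{"name": "jog_arm", "arguments": {
  "moves": [0,0,0.1,0,0,0,0,0,0,0.1,0,0,0,0,0,0,0.05,0,0,0,0,0,0,0.05,0,0,0,0,0,0,0.02,0,0,0,0,0,0,0,0,0,0,0,0,0,0,0,0,0,0.6,0,0,0,0,0,0,0.8]
}}

```text
t: 38.02
eef_pos: [0.4737, 0.0186, 0.0824]
tool_rot: [0.0, 0.296, 0.955, 0.0]
contact_force: [0.8, -0.2, 0.4]
gripper_width: 0.725
grasp_force: 0.0
```

Emit:
{"name": "jog_arm", "arguments": {
  "moves": [0,0,0,0,0,0,1,0,0,0,0,0,0,1,0,0,0,0,0,0,1,0,0,-0.6,0,0,0,1,0,0,-1,0,0,0,1,0,0,-1,0,0,0,1,0,0,-1,0,0,0,1,0,0,-1,0,0,0,1]
}}

```text
t: 38.68
eef_pos: [0.4734, 0.0185, 0.1752]
tool_rot: [-0.0, 0.297, 0.955, -0.0]
contact_force: [-0.5, 0.0, -0.0]
gripper_width: 0.997
grasp_force: 0.0
```

Emit:
{"name": "jog_arm", "arguments": {
  "moves": [0,0,-0.8,0,0,0,1,0,0,0,0,0,0,1,0,0,0,0,0,0,1,0,0,0,0,0,0,1,0,0,0,0,0,0,1,0,0,0,0,0,0,1,0,0,0,0,0,0,1,0,0,0,0,0,0,1]
}}

```text
t: 39.35
eef_pos: [0.4733, 0.0185, 0.1898]
tool_rot: [-0.0, 0.296, 0.955, -0.0]
contact_force: [-0.0, 1.0, 0.2]
gripper_width: 0.999
grasp_force: 0.0
```

```bash
python3 jar.py .112; python3 -c "
from h import *
go((.5548,-.3383),.19)
s=read_camera('scene');c=read_camera('top');w=read_camera('wrist')
print(proj(c,[[.4732,.0188,.112],[.555,-.338,.1]]).round(0))
cv2.imwrite('pics/v11.png',np.hstack([w['color'][60:310,120:420],cv2.resize(s['color'][130:255,140:330],None,fx=2,fy=2)]))"
```

```text
[ 222  172   58   56 1607] [250.61605476 198.08214063]
250.4971466064453 197.97764587402344 30.208288192749023 [[0.47023854 0.01792791 0.112     ]]
t 39.40 pos [0.4734 0.0185 0.1899] toolx [-0.824  0.566  0.   ] tooly [ 0.566  0.824 -0.001] z [-0.001 -0.    -1.   ] w 1.002 g 0.0 F [0.2 0.5 0.5] q [-0.76  0.22  0.68  2.1  -0.18  0.88  1.  ]
-> (0.5548, -0.3383) 0.19 units [-13.46 -12.4    0.  ] rows>= 14 per row in 8: [-1.682 -1.55   0.   ]
[[224. 202.]
 [372. 170.]]
```

View pics/v11.png

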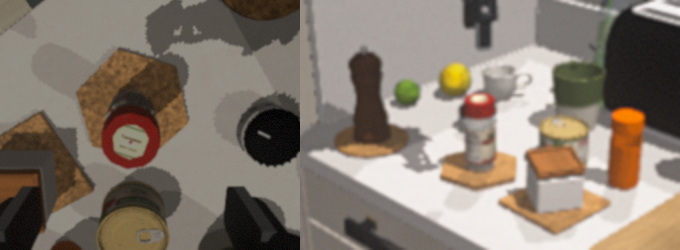

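The jar is upright on the hex coaster, about 3 mm from the middle. The last step is the shaker.

Emit:
{"name": "jog_arm", "arguments": {
  "moves": [-0.84,-0.77,0,0,0,0,1,-0.84,-0.77,0,0,0,0,1,-0.84,-0.77,0,0,0,0,1,-0.84,-0.77,0,0,0,0,1,-0.84,-0.77,0,0,0,0,1,-0.84,-0.77,0,0,0,0,1,-0.84,-0.77,0,0,0,0,1,-0.84,-0.77,0,0,0,0,1]
}}

```text
t: 40.22
eef_pos: [0.5148, -0.16, 0.1902]
tool_rot: [-0.0, 0.296, 0.955, 0.0]
contact_force: [0.2, -0.1, -0.1]
gripper_width: 0.999
grasp_force: 0.0
```

Emit:
{"name": "jog_arm", "arguments": {
  "moves": [-0.84,-0.77,0,0,0,0,1,-0.84,-0.77,0,0,0,0,1,-0.84,-0.77,0,0,0,0,1,-0.84,-0.77,0,0,0,0,1,-0.84,-0.77,0,0,0,0,1,-0.84,-0.77,0,0,0,0,1,-0.84,-0.77,0,0,0,0,1,-0.86,-0.85,0,0,0,0,1]
}}

```text
t: 40.88
eef_pos: [0.5555, -0.3388, 0.19]
tool_rot: [-0.0, 0.296, 0.955, 0.0]
contact_force: [0.7, 0.4, 0.2]
gripper_width: 1.002
grasp_force: 0.0
```

Emit:
{"name": "jog_arm", "arguments": {
  "moves": [0,0,0,0,0,0,1,0,0,0.6,0,0,0,1,0,0,1,0,0,0,1,0,0,1,0,0,0,1,0,0,1,0,0,0,1,0,0,1,0,0,0,1,0,0,0.8,0,0,0,1,0,0,0.6,0,0,0,1]
}}

```text
t: 41.55
eef_pos: [0.5543, -0.3357, 0.0676]
tool_rot: [-0.002, 0.296, 0.955, 0.001]
contact_force: [-0.2, -0.1, -0.0]
gripper_width: 1.0
grasp_force: 0.0
```

```bash
python3 -c "
from h import *
go((.5548,-.3383),.057)"
```

```text
t 41.55 pos [ 0.5543 -0.3357  0.0676] toolx [-0.825  0.565  0.003] tooly [0.565 0.825 0.   ] z [-0.003  0.002 -1.   ] w 1.000 g 0.0 F [-0.2 -0.1 -0. ] q [ 0.04  0.69  0.58  1.77 -0.5   0.83  1.84]
-> (0.5548, -0.3383) 0.057 units [-0.09 -0.09  0.53] rows>= 1 per row in 8: [-0.012 -0.012  0.066]
```

Emit:
{"name": "jog_arm", "arguments": {
  "moves": [0,0,0.25,0,0,0,1,0,0,0.15,0,0,0,1,0,0,0,0,0,0,0.8,0,0,0,0,0,0,0.7,0,0,0,0,0,0,0.6,0,0,0,0,0,0,0.5,0,0,0,0,0,0,0.4,0,0,0,0,0,0,0.3]
}}

```text
t: 42.22
eef_pos: [0.5555, -0.3388, 0.0634]
tool_rot: [0.001, 0.297, 0.955, -0.0]
contact_force: [-0.8, 0.3, 6.0]
gripper_width: 0.445
grasp_force: 30.1
```

Emit:
{"name": "jog_arm", "arguments": {
  "moves": [0,0,0,0,0,0,0.2,0,0,0,0,0,0,0.2,0,0,0,0,0,0,0.2,0,0,0,0,0,0,0.2,0,0,-0.1,0,0,0,0.2,0,0,-0.2,0,0,0,0.2,0,0,-0.5,0,0,0,0.2,0,0,-0.8,0,0,0,0.2]
}}

```text
t: 42.88
eef_pos: [0.5541, -0.3374, 0.0936]
tool_rot: [-0.002, 0.296, 0.955, 0.0]
contact_force: [-0.1, 0.1, -1.0]
gripper_width: 0.442
grasp_force: 29.8
```

Emit:
{"name": "jog_arm", "arguments": {
  "moves": [0,0,-1,0,0,0,0.2,0,0,-1,0,0,0,0.2,0,0,-1,0,0,0,0.2,0,0,-1,0,0,0,0.2,0,0,-0.5,0,0,0,0.2,0,0,0,0,0,0,0.2,0,0,0,0,0,0,0.2,0,0,0,0,0,0,0.2]
}}

```text
t: 43.55
eef_pos: [0.5545, -0.3375, 0.1831]
tool_rot: [-0.001, 0.296, 0.955, 0.0]
contact_force: [0.4, 0.5, -1.8]
gripper_width: 0.441
grasp_force: 29.8
```

```bash
python3 - <<'E'
from h import *
o,T=state(); go((.4705,-.1235),.18)
w=read_camera("wrist"); I=w["color"]
top=o["eef_pos"]+np.array([0,0,.055]); print("axis proj",proj(w,[top,o["eef_pos"]+[0,0,.02],o["eef_pos"]-[0,0,.035]]).round(1).tolist())
for dx in (-.01,.01): print(dx,proj(w,[top+T.as_matrix()[:,0]*dx]).round(1))
cv2.imwrite("pics/v12.png",I[130:384,120:400])
E
```

```text
t 43.55 pos [ 0.5545 -0.3375  0.1831] toolx [-0.824  0.566  0.002] tooly [0.566 0.824 0.   ] z [-0.002  0.001 -1.   ] w 0.441 g 29.8 F [ 0.4  0.5 -1.8] q [-0.02  0.56  0.68  1.7  -0.4   1.02  1.76]
t 43.55 pos [ 0.5545 -0.3375  0.1831] toolx [-0.824  0.566  0.002] tooly [0.566 0.824 0.   ] z [-0.002  0.001 -1.   ] w 0.441 g 29.8 F [ 0.4  0.5 -1.8] q [-0.02  0.56  0.68  1.7  -0.4   1.02  1.76]
-> (0.4705, -0.1235) 0.18 units [9.52 6.44 0.17] rows>= 10 per row in 8: [1.19  0.805 0.022]
axis proj [[254.7, 330.5], [254.1, 273.7], [253.6, 224.1]]
-0.01 [[254.6 353.8]]
0.01 [[254.7 305.7]]
```

View pics/v12.png

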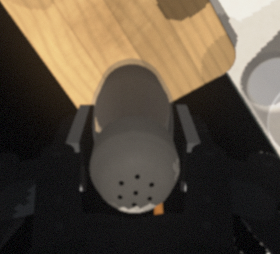

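The shaker hangs straight in the jaws; its dome holes are at (137,191) in the crop, which puts its axis about 1 mm from the tool axis. I re-measure the lid from above and carry the shaker there.

```bash
python3 - <<'E'
from h import *
c=read_camera("top"); hsv=cv2.cvtColor(c["color"],cv2.COLOR_BGR2HSV)
m=cv2.inRange(hsv,(5,135,50),(13,255,255)); m[:,:262]=0;m[:185]=0;m[:,310:]=0;m[228:]=0
k,l,s,ce=cv2.connectedComponentsWithStats(m); i=1+s[1:,4].argmax()
P=cast(c,cv2.convexHull(np.argwhere(l==i)[:,::-1].astype(np.int32))[:,0],.072)[:,:2].astype(np.float32); print("lid",s[i],cv2.minAreaRect(P))
E
```

```text
lid [265 187  33  31 433] ((0.47153177857398987, -0.12266974151134491), (0.06063992902636528, 0.06264638900756836), 55.7850227355957)
```

Emit:
{"name": "jog_arm", "arguments": {
  "moves": [0.4,0.3,0,0,0,0,0.2,0.8,0.54,0,0,0,0,0.2,0.9,0.6,0,0,0,0,0.2,0.9,0.6,0,0,0,0,0.2,0.9,0.6,0,0,0,0,0.2,0.9,0.6,0,0,0,0,0.2,0.9,0.6,0,0,0,0,0.2,0.9,0.6,0,0,0,0,0.2]
}}

```text
t: 44.32
eef_pos: [0.4953, -0.1886, 0.1836]
tool_rot: [-0.001, 0.296, 0.955, 0.0]
contact_force: [0.4, -0.1, -0.8]
gripper_width: 0.439
grasp_force: 29.9
```

Emit:
{"name": "jog_arm", "arguments": {
  "moves": [0.9,0.6,0,0,0,0,0.2,0.8,0.6,0,0,0,0,0.2,0.7,0.5,0,0,0,0,0.2,0.4,0.3,0,0,0,0,0.2,0,0,0,0,0,0,0.2,0,0,0,0,0,0,0.2,0,0,0,0,0,0,0.2,0,0,0,0,0,0,0.2]
}}

```text
t: 44.98
eef_pos: [0.4731, -0.1265, 0.1843]
tool_rot: [0.0, 0.297, 0.955, -0.0]
contact_force: [-0.4, -0.3, -0.7]
gripper_width: 0.438
grasp_force: 29.9
```

```bash
python3 -c "
from h import *
go((.4705,-.1235),.118)"
```

```text
t 44.98 pos [ 0.4731 -0.1265  0.1843] toolx [-0.824  0.567 -0.   ] tooly [ 0.567  0.824 -0.   ] z [ 0.    -0.001 -1.   ] w 0.438 g 29.9 F [-0.4 -0.3 -0.7] q [-0.48  0.28  0.74  2.07 -0.24  0.87  1.36]
-> (0.4705, -0.1235) 0.118 units [0.19 0.05 3.31] rows>= 4 per row in 8: [0.024 0.006 0.414]
```

Emit:
{"name": "jog_arm", "arguments": {
  "moves": [0.12,0.03,0.3,0,0,0,0.2,0.1,0.03,0.6,0,0,0,0.2,0,0,0.7,0,0,0,0.2,0,0,0.6,0,0,0,0.2,0,0,0.4,0,0,0,0.2,0,0,0.3,0,0,0,0.2,0,0,0.1,0,0,0,0.2,0,0,0,0,0,0,0.2]
}}

```text
t: 45.65
eef_pos: [0.4699, -0.1223, 0.124]
tool_rot: [-0.0, 0.297, 0.955, -0.0]
contact_force: [0.6, -0.9, -0.3]
gripper_width: 0.443
grasp_force: 29.9
```

```bash
python3 - <<'E'
from h import *
go((.4702,-.1228),.110)
s=read_camera("scene"); print(proj(s,[[.471,-.123,.072],[.471,-.123,.09],[.471,-.123,.15]]).round(0).tolist())
cv2.imwrite("pics/v13.png",cv2.resize(s["color"][140:260,200:340],None,fx=4,fy=4,interpolation=cv2.INTER_CUBIC))
E
```

```text
t 45.65 pos [ 0.4699 -0.1223  0.124 ] toolx [-0.824  0.567  0.   ] tooly [ 0.567  0.824 -0.001] z [-0.001 -0.    -1.   ] w 0.443 g 29.9 F [ 0.6 -0.9 -0.3] q [-0.42  0.37  0.67  2.13 -0.34  0.74  1.44]
-> (0.4702, -0.1228) 0.11 units [-0.03 -0.01  0.7 ] rows>= 1 per row in 8: [-0.003 -0.001  0.087]
[[266.0, 209.0], [267.0, 203.0], [267.0, 182.0]]
```

View pics/v13.png

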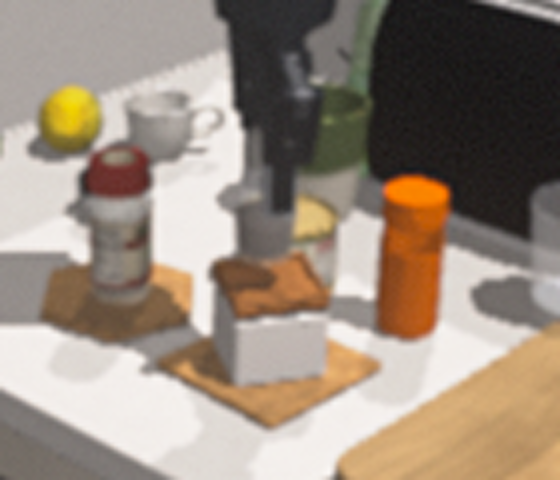

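The shaker hangs over the lid: its bottom is near (262,258), above the lid centre at (272,282). I lower it slowly until the force shows contact.

Emit:
{"name": "jog_arm", "arguments": {
  "moves": [-0.02,0,0.15,0,0,0,0.2,0,0,0.15,0,0,0,0.2,0,0,0.1,0,0,0,0.2,0,0,0.1,0,0,0,0.2,0,0,0.05,0,0,0,0.2,0,0,0,0,0,0,0.2,0,0,0,0,0,0,0.2,0,0,0,0,0,0,0.2]
}}

```text
t: 46.37
eef_pos: [0.4705, -0.1223, 0.1134]
tool_rot: [0.0, 0.296, 0.955, 0.0]
contact_force: [0.6, 0.5, -0.2]
gripper_width: 0.442
grasp_force: 29.9
```

Emit:
{"name": "jog_arm", "arguments": {
  "moves": [0,0,0.03,0,0,0,0.2,0,0,0.03,0,0,0,0.2,0,0,0.03,0,0,0,0.2,0,0,0.03,0,0,0,0.2,0,0,0,0,0,0,0.2,0,0,0,0,0,0,0.2,0,0,0,0,0,0,0.2,0,0,0,0,0,0,0.2]
}}

```text
t: 47.03
eef_pos: [0.4704, -0.1223, 0.1109]
tool_rot: [0.0, 0.296, 0.955, 0.0]
contact_force: [-0.1, -0.2, -1.6]
gripper_width: 0.441
grasp_force: 29.9
```

```bash
python3 -c "
from h import *
go((.4702,-.1228),.108)"
```

```text
t 47.03 pos [ 0.4704 -0.1223  0.1109] toolx [-0.824  0.566 -0.   ] tooly [0.566 0.824 0.   ] z [ 0.  0. -1.] w 0.441 g 29.9 F [-0.1 -0.2 -1.6] q [-0.41  0.4   0.65  2.14 -0.37  0.72  1.46]
-> (0.4702, -0.1228) 0.108 units [-0.   -0.03  0.15] rows>= 1 per row in 8: [-0.001 -0.003  0.018]
```

Still no contact, so I continue in 2 mm steps.

Emit:
{"name": "jog_arm", "arguments": {
  "moves": [0,0,0.05,0,0,0,0.2,0,0,0.05,0,0,0,0.2,0,0,0,0,0,0,0.2,0,0,0,0,0,0,0.2,0,0,0,0,0,0,0.2,0,0,0,0,0,0,0.2,0,0,0,0,0,0,0.2,0,0,0,0,0,0,0.2]
}}

```text
t: 47.7
eef_pos: [0.4704, -0.1223, 0.1089]
tool_rot: [-0.0, 0.296, 0.955, 0.0]
contact_force: [-1.1, -0.2, -0.2]
gripper_width: 0.445
grasp_force: 29.9
```

Emit:
{"name": "jog_arm", "arguments": {
  "moves": [0,0,0.05,0,0,0,0.2,0,0,0.02,0,0,0,0.2,0,0,0,0,0,0,0.2,0,0,0,0,0,0,0.2,0,0,0,0,0,0,0.2,0,0,0,0,0,0,0.2,0,0,0,0,0,0,0.2,0,0,0,0,0,0,0.2]
}}

```text
t: 48.37
eef_pos: [0.4704, -0.1223, 0.1075]
tool_rot: [0.0, 0.296, 0.955, 0.0]
contact_force: [0.9, -0.2, -0.0]
gripper_width: 0.44
grasp_force: 29.9
```

Emit:
{"name": "jog_arm", "arguments": {
  "moves": [0,0,0.05,0,0,0,0.2,0,0,0.02,0,0,0,0.2,0,0,0,0,0,0,0.2,0,0,0,0,0,0,0.2,0,0,0,0,0,0,0.2,0,0,0,0,0,0,0.2,0,0,0,0,0,0,0.2,0,0,0,0,0,0,0.2]
}}

```text
t: 49.03
eef_pos: [0.4704, -0.1223, 0.1061]
tool_rot: [0.0, 0.296, 0.955, 0.0]
contact_force: [0.1, -0.1, -0.3]
gripper_width: 0.443
grasp_force: 29.9
```

```bash
python3 -c "
from h import *
f=[]
for i in range(6): read_camera('top'); f.append(get_obs()['contact_force'])
print(np.mean(f,0),np.std(f,0)); state()"
```

```text
[-0.0328339  -0.08686979 -0.92834349] [0.32480523 0.43612581 0.42706722]
t 49.33 pos [ 0.4704 -0.1223  0.1061] toolx [-0.824  0.566  0.   ] tooly [0.566 0.824 0.   ] z [-0.  0. -1.] w 0.438 g 29.9 F [ 0.6  0.1 -0.5] q [-0.4   0.4   0.65  2.14 -0.37  0.71  1.47]
```

Emit:
{"name": "jog_arm", "arguments": {
  "moves": [0,0,0.05,0,0,0,0.2,0,0,0.04,0,0,0,0.2,0,0,0,0,0,0,0.2,0,0,0,0,0,0,0.2,0,0,0,0,0,0,0.2,0,0,0,0,0,0,0.2,0,0,0,0,0,0,0.2,0,0,0,0,0,0,0.2]
}}

```text
t: 50.0
eef_pos: [0.4704, -0.1223, 0.1043]
tool_rot: [0.0, 0.296, 0.955, 0.0]
contact_force: [-0.6, 0.6, -1.8]
gripper_width: 0.442
grasp_force: 29.9
```

```bash
python3 -c "
from h import *
f=[]
for i in range(5): read_camera('top'); f.append(get_obs()['contact_force'])
print(np.mean(f,0)); state()"
```

```text
[-0.18913582 -0.07444308 -0.73124755]
t 50.25 pos [ 0.4704 -0.1223  0.1043] toolx [-0.824  0.566  0.   ] tooly [0.566 0.824 0.   ] z [-0.  0. -1.] w 0.440 g 29.9 F [-0.9  0.2 -1.4] q [-0.4   0.41  0.65  2.14 -0.38  0.7   1.47]
```

Emit:
{"name": "jog_arm", "arguments": {
  "moves": [0,0,0.05,0,0,0,0.2,0,0,0.04,0,0,0,0.2,0,0,0,0,0,0,0.2,0,0,0,0,0,0,0.2,0,0,0,0,0,0,0.2,0,0,0,0,0,0,0.2,0,0,0,0,0,0,0.2,0,0,0,0,0,0,0.2]
}}

```text
t: 50.92
eef_pos: [0.4708, -0.1226, 0.1036]
tool_rot: [0.0, 0.297, 0.955, 0.001]
contact_force: [-3.9, 0.5, 15.2]
gripper_width: 0.442
grasp_force: 32.3
```

```bash
python3 -c "
from h import *
f=[]
for i in range(5): read_camera('top'); f.append(get_obs()['contact_force'])
print(np.mean(f,0)); state()"
```

```text
[-4.2547302   0.98622606 15.04972323]
t 51.17 pos [ 0.4708 -0.1226  0.1036] toolx [-0.824  0.566 -0.   ] tooly [0.566 0.824 0.001] z [ 0.001  0.001 -1.   ] w 0.442 g 32.3 F [-4.   1.5 16. ] q [-0.39  0.41  0.64  2.14 -0.38  0.7   1.47]
```

Contact came at z = 0.1037, which matches the lid's flat top given the grip height. I ease off the load, release and look.

Emit:
{"name": "jog_arm", "arguments": {
  "moves": [0,0,-0.04,0,0,0,0.2,0,0,0,0,0,0,0.2,0,0,0,0,0,0,0.5,0,0,0,0,0,0,0.55,0,0,0,0,0,0,0.65,0,0,0,0,0,0,0.8,0,0,0,0,0,0,0.9,0,0,0,0,0,0,1]
}}

```text
t: 51.83
eef_pos: [0.4704, -0.1223, 0.1032]
tool_rot: [-0.0, 0.296, 0.955, -0.0]
contact_force: [-0.0, -0.6, 0.2]
gripper_width: 0.994
grasp_force: 0.0
```

Emit:
{"name": "jog_arm", "arguments": {
  "moves": [0,0,0,0,0,0,1,0,0,0,0,0,0,1,0,0,-0.4,0,0,0,1,0,0,-0.8,0,0,0,1,0,0,-1,0,0,0,1,0,0,-1,0,0,0,1,0,0,-1,0,0,0,1,0,0,-1,0,0,0,1]
}}

```text
t: 52.5
eef_pos: [0.4702, -0.1226, 0.2087]
tool_rot: [0.0, 0.297, 0.955, -0.0]
contact_force: [1.4, 0.4, -0.3]
gripper_width: 1.002
grasp_force: 0.0
```

Emit:
{"name": "jog_arm", "arguments": {
  "moves": [0,0,-1,0,0,0,1,0,0,-0.5,0,0,0,1,0,0,0,0,0,0,1,0,0,0,0,0,0,1,0,0,0,0,0,0,1,0,0,0,0,0,0,1,0,0,0,0,0,0,1,0,0,0,0,0,0,1]
}}

```text
t: 53.17
eef_pos: [0.47, -0.1223, 0.2366]
tool_rot: [-0.001, 0.296, 0.955, -0.0]
contact_force: [-0.3, 0.6, 0.6]
gripper_width: 0.998
grasp_force: 0.0
```

```bash
python3 - <<'E'
from h import *
state()
w=read_camera("wrist"); s=read_camera("scene"); c=read_camera("top")
print("wrist top/lid",proj(w,[[.4705,-.1232,.158],[.4705,-.1232,.068]]).round(0).tolist())
print("scene bottom/top",proj(s,[[.4705,-.1232,.068],[.4705,-.1232,.158]]).round(1).tolist())
a=cv2.resize(w["color"][110:290,160:360],None,fx=2,fy=2,interpolation=cv2.INTER_CUBIC)
b=cv2.resize(s["color"][130:250,200:320],(360,360),interpolation=cv2.INTER_CUBIC)
cv2.imwrite("pics/v14.png",np.hstack([a,b]))
E
```

```text
t 53.17 pos [ 0.47   -0.1223  0.2366] toolx [-0.824  0.566  0.001] tooly [ 0.566  0.824 -0.001] z [-0.002 -0.    -1.   ] w 0.998 g 0.0 F [-0.3  0.6  0.6] q [-0.55  0.18  0.78  2.03 -0.15  0.99  1.27]
wrist top/lid [[253.0, 202.0], [253.0, 172.0]]
scene bottom/top [[266.2, 210.2], [267.2, 178.8]]
```

View pics/v14.png

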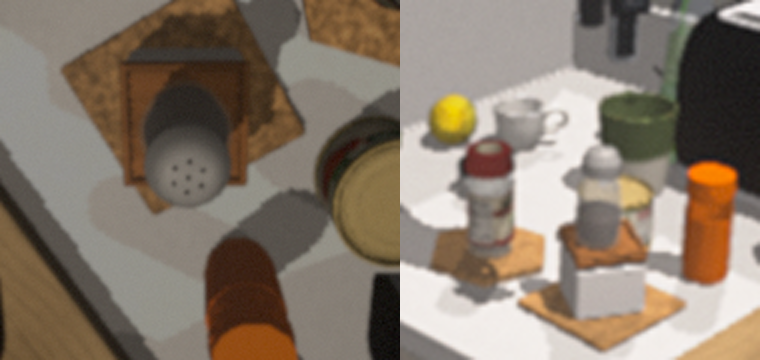

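The wrist crop shows the shaker's foot inside the lid edge: foot centre about (186,127), lid centre about (184,123), so roughly 2 mm off. The scene half shows it upright on the canister at (602,200), with the jar on the hex coaster. Handing in.

```bash
python3 -c "
from h import *
print(hand_in()); state()"
```

```text
the job is handed in; nothing more can be done
None
the job is handed in; nothing more can be done
```

The job is handed in at about 53 s: canister, pepper mill and spice jar each stand upright within about 4 mm of the middle of their own coasters, the salt shaker is back on the lid inside the raised edge, and the arm never went near the tin or the timer; the judge's result was not shown.

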